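# Swing down the blue stock-bin flap with the hook pole

## Task

Take the hook pole from its rest, put its hook through the ring eye of the blue bin's flap and with it swing the flap fully down, easing it onto its stop without a slam; then unhook, lay the pole back in its rest as you found it and let go. Touch the bins with nothing but the pole, keep clear of the lamp, and leave the grey flap shut and the models and tools on the bench where they are.

Things in the scene. Friction and masses are not known exactly. Their poses are not given: they have to be found in the camera images.
- pole: hook pole, 0.1 to 0.16 kg. Origin at a good grip point on the shaft's axis. Its frame is level while it slopes in its rest: in this frame the shaft runs along (cos 24deg, 0, sin 24deg), hook end ahead and up. Along the shaft from the origin: square wooden handle 20 x 20 mm (faces +-y) from -140 mm (tail) to +105 mm, then 7 mm steel rod to +165 mm, bent there into the hook
- hook (a point): middle of the pole's hook finger, 165 mm along the shaft and 20 mm to +y from the pole's origin; bring it to an eye's centre. The finger, 7 mm thick, leaves the rod's end square to the shaft along the pole's +y for 38 mm, then curls back 8 mm towards the handle; its tip is 50 mm off the shaft's axis. Axes of the pole
- rest: the pole's plywood rest, fixed: base 270 x 90 x 14 mm, two notched posts and a tail stop hold the pole sloping up 24 deg along the rest's +x. Notches 27 mm wide, flared, open square to the shaft (up and back), 105 mm behind and 80 mm ahead of the grip point along the shaft, each 18 mm long, tips 29 mm above the shaft's axis. Origin on the bench under the grip point
- rest_home (a point): where the pole's origin lies when the pole is home in its rest (175 mm above the rest's origin); axes of the rest, which the pole's axes then match
- rest_hook (a point): where the pole's hook point lies when the pole is home in its rest
- bin_blue: stock bin with the BLUE drop-down flap, fixed: 290 wide (y), 170 deep (x), 345 mm tall, on four legs; front faces the robot (-x of its frame), open above; origin on the bench below the middle of the flap's hinge axis (which is 235 mm up), 5 mm behind the flap's front; the bin stands behind it. Either to the left or right of the grey bin
- flap_blue (a joint): angle of the blue flap: 0 upright (shut), grows as it swings down towards the robot about its bottom edge, 1.5 rad at its stop (level). Flap 10 x 284 x 105 mm; its friction hinge stays where it is left, about 2 N at the eye moves it and gravity helps as it comes down
- eye_blue (a point): centre of the brass ring eye fixed to the outer face of the blue flap: opening 32 mm, ring 6 mm thick, its hole runs along the bin's y (hook goes in sideways). Flap shut: 35 mm in front of and 85 mm above the hinge axis; flap down: 87 mm in front of and 29 mm below it. Axes of the flap: the bin's when shut, turning with the flap
- hinge_blue (a point): middle of the blue flap's hinge axis (axis along the bin's y); axes of the flap
- bin_grey: stock bin with the GREY flap, fixed: 290 wide (y), 170 deep (x), 345 mm tall, on four legs; front faces the robot (-x of its frame), open above; origin on the bench below the middle of the flap's hinge axis (which is 235 mm up), 5 mm behind the flap's front; the bin stands behind it; same eye
- flap_grey (a joint): angle of the grey flap, 0 shut; to be left shut
- lamp: LED bench light, fixed: bar along y, 40 mm deep (x), 910 mm long, underside 429 mm and top 458 mm above the bench, on two 20 mm posts 440 mm either side of its middle; origin on the bench below the bar's middle. It hangs in front of the bins' eyes: a gripper held straight down there would strike it; lean it back
- tower: model ruin tower, stone grey, 56 mm across, 125 mm tall, stands loose in the middle of the bench; origin centre of its underside
- model_house: model house with a dark roof on a 90 x 70 mm board, 85 mm tall, loose; origin centre of its underside
- glue_gun: black glue gun lying on its side, about 210 x 120 mm, 30 mm high, loose; origin under the middle of its barrel (x along the barrel to the nozzle, handle to -y)
- foam_slab: pale blue foam slab 110 x 80 x 25 mm lying flat in front of the blue bin, loose; origin centre of its underside
- steel_rule: steel rule 26 x 200 x 5 mm (x, y, z) lying flat in front of the blue bin, loose; origin centre of its underside
- paint_jar: small brown paint jar with white cap, 44 mm across, 60 mm tall, stands under the left part of the blue bin's flap, loose; origin centre of its underside
- bark: piece of dark bark 100 x 30 mm, 28 mm high, lying between the bins, loose; origin centre of its underside

How it is judged:
By the outcome, as a careful person would: the job done as asked, in the order asked, and still so for the second after the job is handed in, with the robot touching nothing.
It also fails if it takes over 62 s, if anything falls off the work surface, if the arm or the gripper's body presses on something with over 40 N, if the wrist force passes 120 N, or if a joint passes its speed limit or range.

## Robot

A 6-joint arm with a two-finger parallel gripper is mounted at the origin on the work surface. World frame = base frame: x ahead of the robot, y to its left, z up, the work surface at z = 0. Lengths are in m, angles in rad, forces in N, time in s.
With the tool pointing down it reaches from about 0.35 to 1 m from the base axis. Payload 7.1 kg.
Tool frame: the origin (TCP) lies at the very end of the fingers, on their centre line; the grasp point (between the pads) lies 19 mm behind it; z points along the fingers, y is the line along which they close (so a half turn about z gives the same grasp; the last joint's range is limited). The gripper opens to 85 mm and grips with 20 to 120 N. Pads are 22 mm wide; open, the fingers measure 114 mm over their backs; the gripper's body (76 mm by 85 mm) begins 54 mm behind the grasp point. The pads swing forward as they close: fully open they stand 13 mm farther back than shut.
Start: joints at [-1.257, 0.423, 1.63, -0, 1.089, -0.019], TCP at [0.204, -0.591, 0.206] pointing down, gripper open.
Joint ranges: [-3, 3], [-0.9, 2.11], [0.09, 2.58], [-1.31, 4.45], [0.11, 2.69], [-2.54, 2.54]. Speed limits (rad/s): [2.39, 2.39, 3.01, 3.14, 3.14, 3.14].

## Interface

Orientations are given as a unit quaternion [w, x, y, z].
In Python, from workcell import get_state, vision, bot gives the robot as it stands.
- The arm moves only by the shell command python3 -m inch 'ROWS' [FORCE]. ROWS is JSON, a list of rows, each an object of numbers: "ax", "ay", "az": the turn, a rotation vector about the world's x, y, z in degrees; "x", "y", "z": the shift along the world's x, y, z in m; "hand": the finger opening in m, from 0 to 0.0854. A call has exactly 8 rows; each row is the pose to reach, as a shift and turn from the pose commanded when the call began; what a row does not reach only later rows make up. A row lasts 1/10 s, in which the tool goes at most 50 mm and 8.59 degrees, less where a joint would pass 70% of its speed; a pose out of reach is approached as far as the arm can. A call with a gripper value outside its range is refused whole. The fingers move at their own pace and stop on an object; FORCE is the grip in N (left out, the last holds). Time passes only in rows, so rows that repeat a pose let the fingers close, or fill a call up. It gives the time, the measured TCP pose, the force, the opening and the grip force at its end, in the units of the state.
- get_state(): the state, without advancing time (a new reading comes with each control period).
- vision.get_image(name): name is "scene" or "side" or "wrist"; returns (picture, depth): 384x512x3 uint8, red, green, blue; 384x512 float32, m along the optical axis (not along the pixel's ray), 0 where there is no reading.
- vision.camera_info(name): a dict with "K" (3x3 intrinsics, pixels), "dist" ([k1, k2, p1, p2, k3] as OpenCV has them; the pictures are not rectified), "extrinsics" (4x4, takes a point from camera to world coordinates). Camera axes: x right, y up, looking along -z (the intrinsics and any distortion apply to the point x, -y, -z); pixel columns grow to the right and rows downward; lengths in m; the calibration is good to about 2 mm. A picture is of the moment at which its call begins: read the wrist's pose just before it. camera_info takes no time and is no camera call; for the wrist camera it gives the pose at the moment of the call.
- bot.sign_off(): hands the job in; it is judged then, once.
The state is a dict: "time": time; "q": joint angles; "qvel": joint speeds; "joint_torque": joint torques, N m; "position": TCP position; "ee_rot": TCP orientation; "wrist_force": force on the tool from outside, world axes, zero at the start; "wrist_torque": the same for the moment, N m; "gripper_width": finger opening in m; "grip_force": force on a finger pad.
Only numpy, scipy, OpenCV 4.12 (cv2) and the standard library are available. Lean on these libraries where they do the work, as an engineer would, in place of code of your own. Each camera call takes 0.05 s, during which the arm holds its last target. There are 200 camera calls.

## Working session

There is one attempt and no reset: what is moved stays moved. The work goes in short steps, Python scripts to look and compute and a shell command to move; the robot and the scene stay as the last step left them, time stands still between calls to the robot, and variables do not carry over. Pictures are saved under pics/ and viewed, at most 10 in all, crops included, and the job is handed in when it is done.

```bash
mkdir -p pics; ls; cat > h.py <<'E'
import numpy as np,cv2
from scipy.spatial.transform import Rotation as R
from workcell import get_state,vision,bot
def cloud(name):
    i=vision.camera_info(name); im,d=vision.get_image(name)
    np.savez('last_%s.npz'%name,im=im,d=d,K=i['K'],dist=i['dist'],E=i['extrinsics'])
    return pts(name)
def load(name): return np.load('last_%s.npz'%name)
def rays(z,uv):
    n=cv2.undistortPoints(np.asarray(uv,float).reshape(-1,1,2),z['K'],z['dist']).reshape(-1,2)
    return np.c_[n[:,0],-n[:,1],-np.ones(len(n))]
def pts(name):
    z=load(name); h,w=z['d'].shape
    u,v=np.meshgrid(np.arange(w),np.arange(h))
    r=rays(z,np.c_[u.ravel(),v.ravel()])*z['d'].reshape(-1,1)
    E=z['E']; P=(r@E[:3,:3].T+E[:3,3]).reshape(h,w,3); P[z['d']==0]=np.nan
    return z['im'],P
def proj(z,X):
    E=z['E']; c=(np.atleast_2d(X)-E[:3,3])@E[:3,:3]; c=c*[1,-1,-1]
    return cv2.projectPoints(c,np.zeros(3),np.zeros(3),z['K'],z['dist'])[0].reshape(-1,2)
def save(im,f): cv2.imwrite('pics/'+f,cv2.cvtColor(np.ascontiguousarray(im),cv2.COLOR_RGB2BGR))
E
python3 - <<'E'
from h import *
for n in('scene','side'):
    im,P=cloud(n); save(im,n+'0.png'); z=load(n); print(n,z['E'].round(3).tolist(),z['K'][0,0])
print(get_state())
E
```

```text
pics
scene [[-0.823, 0.539, -0.182, 0.337], [-0.569, -0.777, 0.272, 0.309], [0.005, 0.327, 0.945, 1.316], [0.0, 0.0, 0.0, 1.0]] 365.96989680802636
side [[-0.375, 0.647, -0.664, -0.306], [-0.927, -0.266, 0.265, 0.325], [-0.005, 0.715, 0.699, 1.083], [0.0, 0.0, 0.0, 1.0]] 435.8592537680451
{'time': 0.1, 'q': array([-1.25702186e+00,  4.23775350e-01,  1.63064248e+00,  2.83814296e-05,
        1.08861472e+00, -1.89886610e-02]), 'qvel': array([-7.64222097e-04,  2.28296049e-04, -2.33071330e-03,  1.09593468e-03,
        1.85571778e-03,  1.73057120e-05]), 'joint_torque': array([-6.05067271e-04, -5.58425725e+01, -2.82441688e+01, -1.86841970e-05,
        3.00071326e-03, -1.09027999e-05]), 'position': array([ 0.20402791, -0.59017503,  0.20550528]), 'ee_rot': array([-7.13988394e-04,  9.86191324e-01,  1.65608433e-01, -9.32997922e-05]), 'wrist_force': array([-0.03292192,  0.35990518, -0.4704436 ]), 'wrist_torque': array([-0.03779602,  0.01553523, -0.01597148]), 'grip_force': 0.0, 'gripper_width': 0.08528014953824344}
```

View pics/scene0.png

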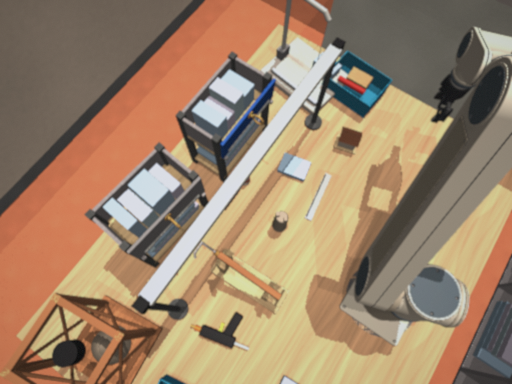

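View pics/side0.png

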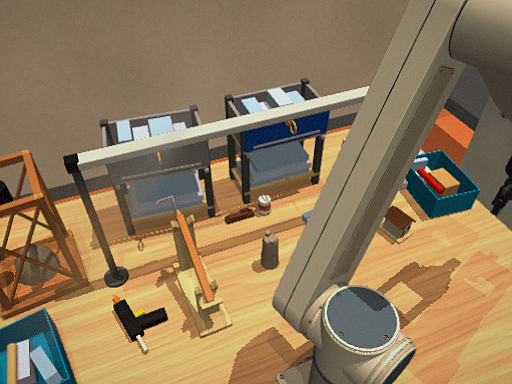

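Scene: blue bin at (225,115), grey bin at (150,205), the lamp bar crosses from (340,45) to (145,300), and the pole in its rest runs from (280,295) to about (205,245). Side: blue flap at (285,130) with its brass eye at (292,127), pole handle from (180,215) to (210,300), hook at about (165,200).

```bash
python3 - <<'E'
from h import *
def line(X):
    c=np.median(X,0)
    for _ in range(4):
        U=np.linalg.svd(X-c,full_matrices=False)[2][0]
        t=(X-c)@U; r=np.linalg.norm(X-c-np.outer(t,U),axis=1); X=X[r<max(.02,1.5*np.median(r))]; c=X.mean(0)
    U*=np.sign(U[0]); t=(X-c)@U
    return c,U,np.percentile(t,[0,1,99,100]),len(X)
for n in('scene','side'):
    im,P=pts(n); hsv=cv2.cvtColor(im,cv2.COLOR_RGB2HSV); H,S,V=[hsv[...,i] for i in range(3)]
    # handle: saturated orange, elevated, in front of lamp
    m=(H>6)&(H<16)&(S>130)&(V>90)&(P[...,2]>.05)&(P[...,2]<.33)&(P[...,0]>.2)&(P[...,0]<.75)&(np.abs(P[...,1])<.45)
    k,l,s,_=cv2.connectedComponentsWithStats(m.astype(np.uint8)); b=1+np.argmax(s[1:,4]); m=l==b
    print(n,'handle',s[b]); c,U,t,N=line(P[m]); print(c.round(4),U.round(4),t.round(4),'slope',np.degrees(np.arcsin(U[2])),'yaw',np.degrees(np.arctan2(U[1],U[0])))
    print(' ends',(c+U*t[1]).round(4),(c+U*t[2]).round(4))
    # blue flap
    m=(H>108)&(H<125)&(S>150)&(P[...,2]>.22)&(P[...,2]<.36)&(P[...,0]>.6)
    X=P[m]; c=np.median(X,0); X=X[np.linalg.norm(X-c,axis=1)<.2]
    c=X.mean(0); sv=np.linalg.svd(X-c,full_matrices=False); print(n,'flap',c.round(4),sv[2][2].round(4),len(X),X.min(0).round(3),X.max(0).round(3))
    # lamp bar
    m=(P[...,2]>.44)&(P[...,2]<.475)&(S<60)&(P[...,0]>.4); X=P[m]; print(n,'lamp',np.percentile(X,[1,50,99],axis=0).round(3).tolist()); c,U,t,N=line(X); print(c.round(4),U.round(4),t.round(3))
    # brass
    m=(H>14)&(H<30)&(S>130)&(P[...,2]>.25)&(P[...,2]<.36)&(P[...,0]>.55)
    k,l,s,ce=cv2.connectedComponentsWithStats(m.astype(np.uint8))
    for i in range(1,k):
        if s[i,4]>5: print(' brass',ce[i].round(1),s[i].tolist(),np.median(P[l==i],0).round(4))
z=load('side');save(cv2.resize(np.vstack([np.hstack([z['im'][100:160,250:350],z['im'][130:190,110:210]]),np.hstack([z['im'][185:245,140:240],z['im'][260:320,150:250]])]),None,fx=4,fy=4,interpolation=cv2.INTER_CUBIC),'crop1.png')
E
```

```text
scene handle [217 252  64  47 428]
[0.4121 0.211  0.1789] [0.9109 0.0362 0.4111] [-0.128  -0.125   0.1135  0.1171] slope 24.273979446585336 yaw 2.2767090664772778
 ends [0.2982 0.2065 0.1275] [0.5155 0.2151 0.2256]
scene flap [ 0.681  -0.1715  0.3134] [-0.9993  0.0051 -0.0361] 554 [ 0.676 -0.319  0.246] [ 0.703 -0.038  0.344]
scene lamp [[0.536, -0.453, 0.442], [0.555, 0.068, 0.453], [0.576, 0.429, 0.458]]
[0.5548 0.0398 0.4533] [ 1.5e-03 -1.0e+00  7.0e-04] [-0.397 -0.39   0.494  0.511]
 brass [250.7 115. ] [249, 113, 4, 4, 10] [ 0.6747 -0.1805  0.32  ]
 brass [261.4 120.2] [260, 117, 3, 7, 9] [ 0.6333 -0.1816  0.3288]
 brass [171.  219.4] [165, 214, 15, 13, 39] [0.6668 0.2229 0.329 ]
side handle [177 214  37  88 757]
[0.4018 0.2097 0.1746] [0.913  0.0363 0.4064] [-0.1182 -0.1155  0.1222  0.1257] slope 23.98083689464161 yaw 2.2753171623667194
 ends [0.2964 0.2055 0.1276] [0.5134 0.2142 0.2242]
side flap [ 0.6815 -0.1759  0.283 ] [ 0.9976 -0.0105  0.0682] 737 [ 0.674 -0.322  0.235] [ 0.699 -0.041  0.326]
side lamp [[0.534, -0.338, 0.441], [0.546, 0.093, 0.454], [0.575, 0.424, 0.458]]
[0.5452 0.078  0.4519] [8.e-04 1.e+00 0.e+00] [-0.436 -0.411  0.347  0.361]
 brass [291.4 125.3] [286, 120, 11, 14, 67] [ 0.6611 -0.1809  0.32  ]
 brass [ 23.2 151.8] [22, 150, 4, 5, 8] [0.7686 0.5526 0.3594]
 brass [158.2 155.3] [157, 152, 3, 9, 16] [0.6441 0.2236 0.3366]
 brass [ 39.5 206.5] [37, 205, 6, 4, 6] [0.5681 0.5312 0.3324]
 brass [ 38.3 214.9] [36, 210, 6, 12, 15] [0.5691 0.5418 0.3078]
 brass [ 44.5 217.5] [43, 215, 4, 6, 6] [0.5657 0.5306 0.2968]
 brass [ 29.8 228.5] [29, 225, 3, 8, 8] [0.568  0.5729 0.2696]
```

View pics/crop1.png

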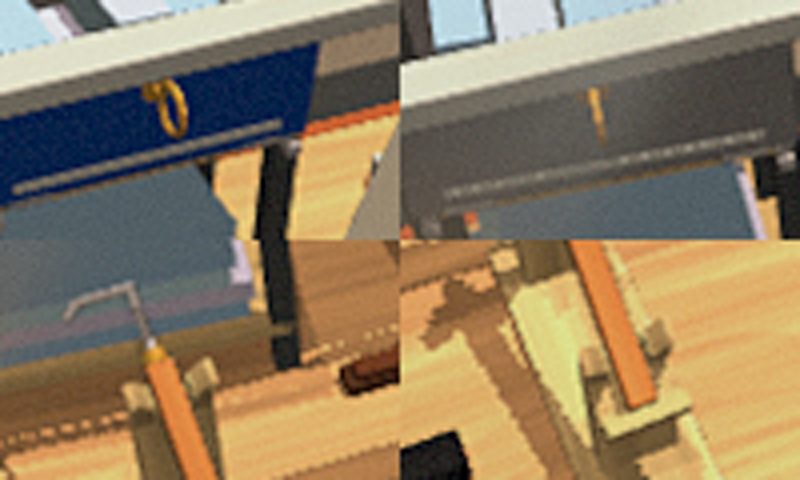

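Crop: blue ring eye is an open ellipse centred near side pixel (293,127); the grey eye is seen edge-on; the hook's finger leaves to the left (+y) at (157–174, 257); the tail sits against its stop. Now compute the layout.

```bash
python3 - <<'E'
from h import *
z=load('side'); E=z['E']
def onplane(z,uv,ax,val):
    d=z['E'][:3,:3]@rays(z,[uv])[0]; o=z['E'][:3,3]; return o+d*(val-o[ax])/d[ax]
print('eye x,z on y=-.181',onplane(z,(293,127),1,-.181).round(4))
print('rod corner/hook tip on z=.24', onplane(z,(140+132/4,185+(285-240)/4),2,.2425).round(4),onplane(z,(140+68/4,185+(315-240)/4),2,.24).round(4))
s=load('scene')
for n in('scene','side'):
    im,P=pts(n); hsv=cv2.cvtColor(im,cv2.COLOR_RGB2HSV);H,S,V=[hsv[...,i] for i in range(3)]
    X=P[(H>108)&(H<125)&(S>150)&(P[...,2]>.25)&(P[...,2]<.33)&(P[...,0]>.66)&(P[...,0]<.70)&(np.abs(P[...,1]+.18)<.13)]
    A=np.c_[X[:,1]+.18,X[:,2]-.29,np.ones(len(X))]
    c=np.linalg.lstsq(A,X[:,0],rcond=None)[0]; r=np.abs(X[:,0]-A@c)<.006; c=np.linalg.lstsq(A[r],X[r,0],rcond=None)[0]; print(n,'flap x=%.4f dy %.4f dz %.4f'%(c[2],c[0],c[1]),len(X))
    # bench objects: raised clusters
    m=((P[...,2]>.018)&(P[...,2]<.14)&(P[...,0]>.2)&(P[...,0]<.64)&(P[...,1]>-.45)&(P[...,1]<.15)).astype(np.uint8)
    k,l,st,ce=cv2.connectedComponentsWithStats(m)
    for i in range(1,k):
        if st[i,4]>40: Q=P[l==i]; print('  obj',ce[i].round(),st[i,4],np.percentile(Q,[3,97],axis=0).round(3).tolist(),Q[:,2].max().round(3))
st=get_state(); w=vision.camera_info('wrist')['extrinsics']; q=st['ee_rot']; T=R.from_quat(np.r_[q[1:],q[0]])
print('cam in tool',T.inv().apply(w[:3,3]-st['position']).round(3),'look',T.inv().apply(-w[:3,2]).round(3),'up',T.inv().apply(w[:3,1]).round(3),vision.camera_info('wrist')['K'][0,0])
# grasp target
yaw=np.radians(2.28); 
Rt=np.c_[ [np.cos(yaw)*np.cos(np.radians(24)),np.sin(yaw)*np.cos(np.radians(24)),np.sin(np.radians(24))],[np.sin(yaw),-np.cos(yaw),0],np.zeros(3)]; Rt[:,2]=np.cross(Rt[:,0],Rt[:,1])
print('tool z',Rt[:,2]); print('rotvec deg',np.degrees((R.from_matrix(Rt)*T.inv()).as_rotvec()).round(2))
E
```

```text
eye x,z on y=-.181 [ 0.6445 -0.181   0.321 ]
rod corner/hook tip on z=.24 [0.575  0.2136 0.2425] [0.5657 0.2608 0.24  ]
scene flap x=0.6815 dy 0.0074 dz -0.0612 313
  obj [315. 112.] 75 [[0.549, -0.45, 0.021], [0.565, -0.444, 0.137]] 0.138
  obj [348. 139.] 283 [[0.359, -0.449, 0.023], [0.431, -0.415, 0.085]] 0.089
  obj [294. 165.] 560 [[0.462, -0.28, 0.02], [0.566, -0.198, 0.03]] 0.033
  obj [280. 220.] 241 [[0.413, -0.036, 0.026], [0.457, 0.005, 0.125]] 0.128
side flap x=0.6809 dy 0.0070 dz -0.0705 576
  obj [265. 204.] 140 [[0.619, -0.106, 0.02], [0.638, -0.07, 0.064]] 0.065
  obj [395. 221.] 441 [[0.356, -0.448, 0.02], [0.425, -0.417, 0.083]] 0.087
  obj [307. 214.] 56 [[0.531, -0.23, 0.02], [0.562, -0.192, 0.031]] 0.033
  obj [238. 215.] 59 [[0.629, -0.028, 0.018], [0.639, 0.036, 0.028]] 0.029
  obj [270. 249.] 512 [[0.408, -0.039, 0.022], [0.448, 0.004, 0.125]] 0.13
cam in tool [ 0.075  0.002 -0.169] look [-0.29   0.     0.957] up [0.957 0.    0.29 ] 327.3077547542173
tool z [ 0.40641465  0.01618121 -0.91354546]
rotvec deg [  4.38 -23.68 -16.56]
```

```bash
python3 -m inch '[{"x":0.17,"y":0.31,"z":0.16,"ax":10,"ay":-59.4,"az":-17.3},{"x":0.17,"y":0.31,"z":0.16,"ax":10,"ay":-59.4,"az":-17.3},{"x":0.17,"y":0.31,"z":0.16,"ax":10,"ay":-59.4,"az":-17.3},{"x":0.17,"y":0.31,"z":0.16,"ax":10,"ay":-59.4,"az":-17.3},{"x":0.17,"y":0.31,"z":0.16,"ax":10,"ay":-59.4,"az":-17.3},{"x":0.17,"y":0.31,"z":0.16,"ax":10,"ay":-59.4,"az":-17.3},{"x":0.17,"y":0.31,"z":0.16,"ax":10,"ay":-59.4,"az":-17.3},{"x":0.17,"y":0.31,"z":0.16,"ax":10,"ay":-59.4,"az":-17.3}]'
python3 - <<'E'
from h import *
im,P=cloud('wrist'); import shutil; shutil.copy('last_wrist.npz','last_w1.npz'); save(im,'w1.png'); s=get_state(); print(s['time'],s['position'],s['ee_rot'],s['q'].round(2))
E
```

```text
0.15 [ 0.204058   -0.59026397  0.2056332 ] [-5.75043430e-04  9.86187096e-01  1.65634157e-01 -8.14589923e-05] [-1.26  0.42  1.63  0.    1.09 -0.02]schema error: expected keys ax, ay, az, x, y, z, hand
```

View pics/w1.png

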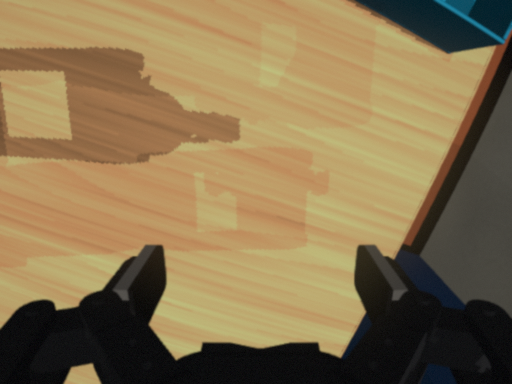

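The move was refused (all seven keys are needed), so the picture only shows the bench below the start pose with the fingers at (150,270) and (370,270). Retrying with all keys.

```bash
python3 -m inch '[{"x":0.17,"y":0.31,"z":0.16,"ax":10,"ay":-59.4,"az":-17.3,"hand":0.085},{"x":0.17,"y":0.31,"z":0.16,"ax":10,"ay":-59.4,"az":-17.3,"hand":0.085},{"x":0.17,"y":0.31,"z":0.16,"ax":10,"ay":-59.4,"az":-17.3,"hand":0.085},{"x":0.17,"y":0.31,"z":0.16,"ax":10,"ay":-59.4,"az":-17.3,"hand":0.085},{"x":0.17,"y":0.31,"z":0.16,"ax":10,"ay":-59.4,"az":-17.3,"hand":0.085},{"x":0.17,"y":0.31,"z":0.16,"ax":10,"ay":-59.4,"az":-17.3,"hand":0.085},{"x":0.17,"y":0.31,"z":0.16,"ax":10,"ay":-59.4,"az":-17.3,"hand":0.085},{"x":0.17,"y":0.31,"z":0.16,"ax":10,"ay":-59.4,"az":-17.3,"hand":0.085}]'
python3 - <<'E'
from h import *
im,P=cloud('wrist'); import shutil; shutil.copy('last_wrist.npz','last_w1.npz'); save(im,'w1b.png'); s=get_state(); print(s['time'],s['position'],s['ee_rot'],s['q'].round(2))
E
```

```text
time: 0.95
position: [0.3735, -0.2778, 0.365]
ee_rot: [-0.002, 0.865, -0.003, 0.501]
wrist_force: [-0.4, -0.1, 0.7]
gripper_width: 0.0849
grip_force: 0.0
1.0 [ 0.37450569 -0.27416797  0.36618627] [-0.00272155  0.86499142 -0.00150531  0.501777  ] [-1.29 -0.11  2.3   1.26  1.07 -0.46]
```

View pics/w1b.png

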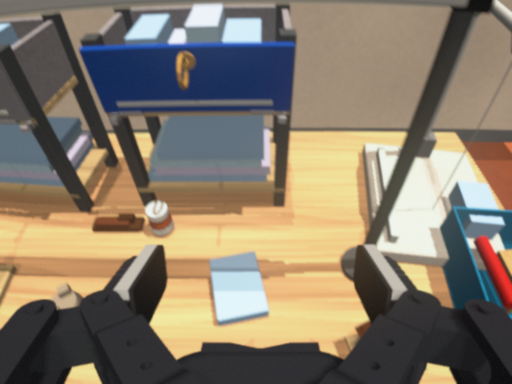

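Wrist view: the blue flap fills (90–295, 45–110), its ring eye is at (185,70); lamp bar at the top edge; foam slab (238,287), jar (158,217), bark (118,223). Second view further left.

```bash
python3 -m inch '[{"x":0,"y":0.05,"z":0,"ax":0,"ay":0,"az":0,"hand":0.085},{"x":0,"y":0.1,"z":0,"ax":0,"ay":0,"az":0,"hand":0.085},{"x":0,"y":0.15,"z":0,"ax":0,"ay":0,"az":0,"hand":0.085},{"x":0,"y":0.2,"z":0,"ax":0,"ay":0,"az":0,"hand":0.085},{"x":0,"y":0.25,"z":0,"ax":0,"ay":0,"az":0,"hand":0.085},{"x":0,"y":0.25,"z":0,"ax":0,"ay":0,"az":0,"hand":0.085},{"x":0,"y":0.25,"z":0,"ax":0,"ay":0,"az":0,"hand":0.085},{"x":0,"y":0.25,"z":0,"ax":0,"ay":0,"az":0,"hand":0.085}]'
python3 - <<'E'
from h import *
import shutil
im,P=cloud('wrist'); shutil.copy('last_wrist.npz','last_w2.npz'); save(im,'w2.png')
def tri(obs):
    A=np.zeros((3,3));b=np.zeros(3)
    for n,uv in obs:
        z=load(n);d=z['E'][:3,:3]@rays(z,[uv])[0];d/=np.linalg.norm(d);M=np.eye(3)-np.outer(d,d);A+=M;b+=M@z['E'][:3,3]
    X=np.linalg.solve(A,b); return X,[ (proj(load(n),X)[0]-uv).round(1).tolist() for n,uv in obs]
obs=[]
for n in('w1','w2'):
    im,P=pts(n); hsv=cv2.cvtColor(im,cv2.COLOR_RGB2HSV);H,S,V=[hsv[...,i] for i in range(3)]
    b=((H>108)&(H<125)&(S>150)&(V>50)).astype(np.uint8)
    near=(np.abs(P[...,1]+.18)<.06)&(P[...,0]>.6)&(P[...,0]<.72)&(P[...,2]>.27)&(P[...,2]<.36)
    m=((H>12)&(H<32)&(S>110)&near).astype(np.uint8)
    k,l,st,ce=cv2.connectedComponentsWithStats(m); i=1+np.argmax(st[1:,4]); print(n,st[i],ce[i].round(1),np.percentile(P[l==i],[5,50,95],axis=0).round(4).tolist())
    X=P[(b>0)&(P[...,0]>.66)&(P[...,0]<.71)&(P[...,2]>.235)&(P[...,2]<.34)&(P[...,1]<-.02)]
    A=np.c_[X[:,1]+.18,X[:,2]-.29,np.ones(len(X))]
    c=np.linalg.lstsq(A,X[:,0],rcond=None)[0]; r=np.abs(X[:,0]-A@c)<.004; c=np.linalg.lstsq(A[r],X[r,0],rcond=None)[0]; print(' flap x %.4f dy %.4f dz %.4f'%(c[2],c[0],c[1]),len(X),X[:,1].min(),X[:,1].max())
a=load('w1')['im'][40:100,140:240]; 
c=np.round(proj(load('w2'),[.65,-.181,.32])[0]).astype(int); print('w2 crop origin',c-[50,30]); b=load('w2')['im'][c[1]-30:c[1]+30,c[0]-50:c[0]+50]
save(cv2.resize(np.hstack([a,b]),None,fx=4,fy=4,interpolation=cv2.INTER_CUBIC),'eyes.png')
E
```

```text
time: 1.8
position: [0.3738, -0.0281, 0.3665]
ee_rot: [-0.001, 0.866, 0.003, 0.501]
wrist_force: [-0.7, -0.4, -0.5]
gripper_width: 0.0851
grip_force: 0.0
w1 [177  52  17  36 386] [183.7  67. ] [[0.6292, -0.1904, 0.3035], [0.6639, -0.1844, 0.3249], [0.6802, -0.1728, 0.3387]]
 flap x 0.6820 dy 0.0069 dz -0.0612 9790 -0.32382312733483576 -0.04014286758733879
w2 [370  55  21  36 388] [380.8  70. ] [[0.6293, -0.1859, 0.3043], [0.6624, -0.182, 0.3228], [0.678, -0.176, 0.3389]]
 flap x 0.6820 dy 0.0075 dz -0.0613 9458 -0.3276425707396932 -0.04315440842774268
w2 crop origin [331  44]
```

View pics/eyes.png

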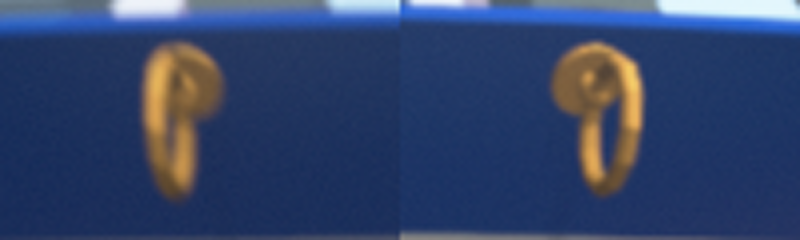

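The crops show the ring nearly edge-on with its back plate; ring centre about (182.5,70) in view 1 and (383.8,73.8) in view 2.

```bash
cat >> h.py <<'E'
def tri(obs):
    A=np.zeros((3,3));b=np.zeros(3)
    for n,uv in obs:
        z=load(n);d=z['E'][:3,:3]@rays(z,[uv])[0];d/=np.linalg.norm(d);M=np.eye(3)-np.outer(d,d);A+=M;b+=M@z['E'][:3,3]
    X=np.linalg.solve(A,b); return X,[ (proj(load(n),X)[0]-uv).round(1).tolist() for n,uv in obs]
E
python3 - <<'E'
from h import *
o=[('w1',(182.5,70)),('w2',(383.8,73.8)),('side',(293,127))]
print(tri(o[:2]),tri(o))
# bench level & grey eye check & bin side tops
for n in('w1','w2'):
    im,P=pts(n); Z=P[...,2]; m=(np.abs(Z)<.015)&(P[...,0]>.3)&(P[...,0]<.62)
    print(n,'bench z',np.median(Z[m]))
    # lamp bar & flap top edge, flap bottom
    hsv=cv2.cvtColor(im,cv2.COLOR_RGB2HSV); b=(hsv[...,0]>108)&(hsv[...,0]<125)&(hsv[...,1]>150)&(np.abs(P[...,1]+.24)<.03)
    X=P[b]; 
    for a in np.arange(.225,.35,.01):
        q=X[np.abs(X[:,2]-a)<.005]; print(round(a,3),len(q),np.median(q[:,0]).round(4) if len(q) else'')
s=get_state(); q=s['ee_rot']; T=R.from_quat(np.r_[q[1:],q[0]])
y=np.radians(2.28);cs,sn=np.cos(np.radians(24)),np.sin(np.radians(24))
Rt=np.c_[[np.cos(y)*cs,np.sin(y)*cs,sn],[np.sin(y),-np.cos(y),0],np.zeros(3)]; Rt[:,2]=np.cross(Rt[:,0],Rt[:,1])
print('rotvec',np.degrees((R.from_matrix(Rt)*T.inv()).as_rotvec()).round(2))
O=np.array([.426,.211,.1742]); tcp=O+.019*Rt[:,2]; print('tcp at grasp',tcp,'shift',tcp-s['position'],'shift to 100mm above',tcp-.1*Rt[:,2]-s['position'])
E
```

```text
(array([ 0.6482944 , -0.18359817,  0.32295122]), [[0.1, 1.0], [0.1, -0.9]]) (array([ 0.64705494, -0.18291605,  0.32213246]), [[-0.6, 2.0], [-0.3, 0.1], [0.2, -0.9]])
w1 bench z 0.0011795557112503907
0.225 0 
0.235 0 
0.245 84 0.6841
0.255 0 
0.265 173 0.6831
0.275 255 0.6826
0.285 270 0.6821
0.295 275 0.6815
0.305 290 0.6803
0.315 312 0.6799
0.325 339 0.6796
0.335 350 0.6789
0.345 137 0.682
w2 bench z 0.0012171367609692396
0.225 0 
0.235 0 
0.245 63 0.6843
0.255 16 0.684
0.265 229 0.6832
0.275 235 0.6824
0.285 246 0.6819
0.295 267 0.6813
0.305 270 0.6806
0.315 287 0.68
0.325 287 0.6794
0.335 318 0.6789
0.345 115 0.6806
rotvec [-0.77 36.02  1.93]
tcp at grasp [0.43372188 0.21130744 0.15684264] shift [ 0.05963919  0.24043178 -0.20960765] shift to 100mm above [ 0.01899773  0.23881366 -0.11825311]
```

```bash
python3 -m inch '[{"x":0.02,"y":0.24,"z":-0.02,"ax":-0.8,"ay":36,"az":1.9,"hand":0.085},{"x":0.02,"y":0.24,"z":-0.05,"ax":-0.8,"ay":36,"az":1.9,"hand":0.085},{"x":0.02,"y":0.24,"z":-0.12,"ax":-0.8,"ay":36,"az":1.9,"hand":0.085},{"x":0.02,"y":0.24,"z":-0.12,"ax":-0.8,"ay":36,"az":1.9,"hand":0.085},{"x":0.02,"y":0.24,"z":-0.12,"ax":-0.8,"ay":36,"az":1.9,"hand":0.085},{"x":0.02,"y":0.24,"z":-0.12,"ax":-0.8,"ay":36,"az":1.9,"hand":0.085},{"x":0.02,"y":0.24,"z":-0.12,"ax":-0.8,"ay":36,"az":1.9,"hand":0.085},{"x":0.02,"y":0.24,"z":-0.12,"ax":-0.8,"ay":36,"az":1.9,"hand":0.085}]'
python3 - <<'E'
from h import *
import shutil
im,P=cloud('wrist'); shutil.copy('last_wrist.npz','last_w3.npz'); save(im,'w3.png')
s=get_state(); print(s['time'],s['position'].round(4),s['ee_rot'].round(4))
hsv=cv2.cvtColor(im,cv2.COLOR_RGB2HSV);H,S,V=[hsv[...,i] for i in range(3)]
m=((H>5)&(H<16)&(S>130)&(V>80)&(P[...,2]>.08)&(P[...,2]<.3)).astype(np.uint8)
k,l,st,ce=cv2.connectedComponentsWithStats(m); i=1+np.argmax(st[1:,4]); print(st[i]); X=P[l==i]
for _ in range(4):
    c=X.mean(0);U=np.linalg.svd(X-c,full_matrices=False)[2][0];U*=np.sign(U[0]);t=(X-c)@U;r=np.linalg.norm(X-c-np.outer(t,U),axis=1);X=X[r<.013]
print(c,U,np.degrees(np.arctan2(U[1],U[0])),np.degrees(np.arcsin(U[2])),(c+U*t.min()).round(4),(c+U*t.max()).round(4))
q=s['ee_rot'];T=R.from_quat(np.r_[q[1:],q[0]]).as_matrix(); print('tool',T.round(3).tolist())
E
```

```text
time: 2.65
position: [0.3762, 0.1201, 0.2795]
ee_rot: [-0.012, 0.973, 0.015, 0.229]
wrist_force: [1.6, -1.2, 0.1]
gripper_width: 0.0851
grip_force: 0.0
2.7 [0.3799 0.1279 0.2779] [-0.0132  0.9742  0.0164  0.2247]
[ 141   54   44  261 5715]
[0.421665   0.20701132 0.18431606] [0.91250608 0.04031827 0.40707135] 2.5299173665818184 24.020993917178 [0.2954 0.2014 0.128 ] [0.5177 0.2113 0.2272]
tool [[0.898, 0.038, 0.437], [0.026, -0.999, 0.033], [0.438, -0.018, -0.899]]
```

View pics/w3.png

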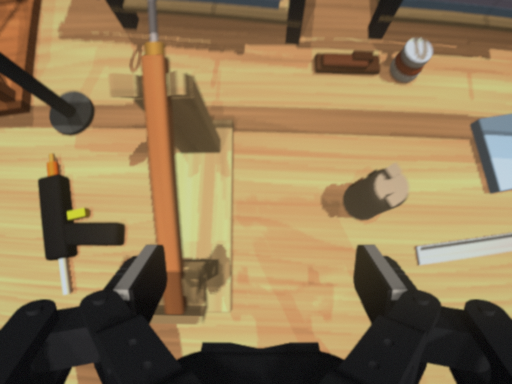

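Pole handle runs from (165,305) to (155,50) in the wrist view, tower at (380,195), glue gun at left (55,220). The arm hadn't arrived yet; finish the approach and re-measure settled.

```bash
python3 -m inch '[{"x":0.012,"y":0.04,"z":-0.03,"ax":0,"ay":2,"az":0,"hand":0.085},{"x":0.012,"y":0.083,"z":-0.03,"ax":0,"ay":2,"az":0,"hand":0.085},{"x":0.012,"y":0.083,"z":-0.03,"ax":0,"ay":2,"az":0,"hand":0.085},{"x":0.012,"y":0.083,"z":-0.03,"ax":0,"ay":2,"az":0,"hand":0.085},{"x":0.012,"y":0.083,"z":-0.03,"ax":0,"ay":2,"az":0,"hand":0.085},{"x":0.012,"y":0.083,"z":-0.03,"ax":0,"ay":2,"az":0,"hand":0.085},{"x":0.012,"y":0.083,"z":-0.03,"ax":0,"ay":2,"az":0,"hand":0.085},{"x":0.012,"y":0.083,"z":-0.03,"ax":0,"ay":2,"az":0,"hand":0.085}]'
cat > pole.py <<'E'
from h import *
import sys
def pole(n):
    im,P=cloud(n)
    hsv=cv2.cvtColor(im,cv2.COLOR_RGB2HSV);H,S,V=[hsv[...,i] for i in range(3)]
    m=((H>5)&(H<16)&(S>130)&(V>80)&(P[...,2]>.06)&(P[...,2]<.4)&(P[...,0]<.66)&(np.abs(P[...,1])<.45)).astype(np.uint8)
    k,l,st,ce=cv2.connectedComponentsWithStats(m); i=1+np.argmax(st[1:,4]); X=P[l==i]
    for _ in range(4):
        c=X.mean(0);U=np.linalg.svd(X-c,full_matrices=False)[2][0];U*=np.sign(U[0]);t=(X-c)@U;r=np.linalg.norm(X-c-np.outer(t,U),axis=1);X=X[r<.013]
    e=c+U*np.percentile(t,.3),c+U*np.percentile(t,99.7)
    print(n,'yaw %.2f slope %.2f'%(np.degrees(np.arctan2(U[1],U[0])),np.degrees(np.arcsin(U[2]))),'c',c.round(4),'ends',e[0].round(4),e[1].round(4),'len',np.ptp(t).round(4))
def tool():
    s=get_state();q=s['ee_rot'];T=R.from_quat(np.r_[q[1:],q[0]]).as_matrix();print('t',s['time'],'tcp',s['position'].round(4),'tool x',T[:,0].round(4),'y',T[:,1].round(4),'z',T[:,2].round(4),'q',s['q'].round(2),'F',s['wrist_force'].round(1))
    return s['position'],T
E
python3 - <<'E'
from pole import *
p,T=tool(); pole('wrist'); im=load('wrist')['im']; save(im,'w4.png')
y=np.radians(2.3);cs,sn=np.cos(np.radians(24)),np.sin(np.radians(24))
Rt=np.c_[[np.cos(y)*cs,np.sin(y)*cs,sn],[np.sin(y),-np.cos(y),0],np.zeros(3)]; Rt[:,2]=np.cross(Rt[:,0],Rt[:,1])
print('rotvec',np.degrees((R.from_matrix(Rt)@0 if 0 else R.from_matrix(Rt@T.T)).as_rotvec()).round(2)); print('to grasp',np.array([.426,.211,.1742])+.019*Rt[:,2]-p)
E
```

```text
time: 3.5
position: [0.3886, 0.2041, 0.2505]
ee_rot: [-0.015, 0.977, 0.017, 0.214]
wrist_force: [-0.7, 0.7, 0.2]
gripper_width: 0.085
grip_force: 0.0
t 3.5 tcp [0.3886 0.2041 0.2505] tool x [0.9078 0.0261 0.4185] y [ 0.0392 -0.999  -0.0227] z [ 0.4175  0.037  -0.9079] q [ 0.61 -0.09  2.23 -0.35  0.65  2.39] F [-0.7  0.7  0.2]
wrist yaw 2.35 slope 24.06 c [0.4221 0.2082 0.1847] ends [0.2972 0.2031 0.1289] [0.5173 0.2121 0.2273] len 0.248
rotvec [-1.33  0.69  0.06]
to grasp [ 0.04514966  0.00717804 -0.09363348]
```

```bash
python3 -m inch '[{"x":0.006,"y":0.005,"z":-0.005,"ax":-1.3,"ay":0.7,"az":0,"hand":0.085},{"x":0.014,"y":0.005,"z":-0.022,"ax":-1.3,"ay":0.7,"az":0,"hand":0.085},{"x":0.022,"y":0.005,"z":-0.04,"ax":-1.3,"ay":0.7,"az":0,"hand":0.085},{"x":0.030,"y":0.006,"z":-0.058,"ax":-1.3,"ay":0.7,"az":0,"hand":0.085},{"x":0.037,"y":0.006,"z":-0.074,"ax":-1.3,"ay":0.7,"az":0,"hand":0.085},{"x":0.043,"y":0.006,"z":-0.087,"ax":-1.3,"ay":0.7,"az":0,"hand":0.085},{"x":0.0455,"y":0.006,"z":-0.093,"ax":-1.3,"ay":0.7,"az":0,"hand":0.085},{"x":0.0455,"y":0.006,"z":-0.093,"ax":-1.3,"ay":0.7,"az":0,"hand":0.085}]'
python3 - <<'E'
from pole import *
tool()
E
python3 -m inch '[{"x":0,"y":0,"z":0,"ax":0,"ay":0,"az":0,"hand":0.05},{"x":0,"y":0,"z":0,"ax":0,"ay":0,"az":0,"hand":0.03},{"x":0,"y":0,"z":0,"ax":0,"ay":0,"az":0,"hand":0.024},{"x":0,"y":0,"z":0,"ax":0,"ay":0,"az":0,"hand":0.02},{"x":0,"y":0,"z":0,"ax":0,"ay":0,"az":0,"hand":0.01},{"x":0,"y":0,"z":0,"ax":0,"ay":0,"az":0,"hand":0.01},{"x":0,"y":0,"z":0,"ax":0,"ay":0,"az":0,"hand":0.01},{"x":0,"y":0,"z":0,"ax":0,"ay":0,"az":0,"hand":0.01}]' 80
python3 - <<'E'
from pole import *
tool()
E
```

```text
time: 4.35
position: [0.4338, 0.2105, 0.1567]
ee_rot: [-0.004, 0.978, 0.02, 0.207]
wrist_force: [-0.2, 0.2, 0.3]
gripper_width: 0.0852
grip_force: 0.0
t 4.35 tcp [0.4338 0.2105 0.1567] tool x [0.9137 0.0375 0.4046] y [ 4.080e-02 -9.992e-01  4.000e-04] z [ 0.4043  0.0162 -0.9145] q [ 0.56  0.17  2.23 -0.52  0.42  2.54] F [-0.2  0.2  0.3]
time: 5.15
position: [0.4339, 0.2111, 0.158]
ee_rot: [-0.005, 0.978, 0.02, 0.208]
wrist_force: [-6.5, -1.2, 10.6]
gripper_width: 0.0167
grip_force: 78.1
t 5.15 tcp [0.4339 0.2111 0.158 ] tool x [0.9129 0.0374 0.4065] y [ 4.130e-02 -9.991e-01 -8.000e-04] z [ 0.4061  0.0175 -0.9137] q [ 0.57  0.17  2.23 -0.52  0.42  2.54] F [-6.5 -1.2 10.6]
```

```bash
python3 -m inch '[{"x":-0.002,"y":0,"z":0.0045,"ax":0,"ay":0,"az":0,"hand":0.01},{"x":-0.006,"y":0,"z":0.0135,"ax":0,"ay":0,"az":0,"hand":0.01},{"x":-0.012,"y":0,"z":0.027,"ax":0,"ay":0,"az":0,"hand":0.01},{"x":-0.018,"y":-0.001,"z":0.0405,"ax":0,"ay":0,"az":0,"hand":0.01},{"x":-0.024,"y":-0.001,"z":0.054,"ax":0,"ay":0,"az":0,"hand":0.01},{"x":-0.028,"y":-0.001,"z":0.064,"ax":0,"ay":0,"az":0,"hand":0.01},{"x":-0.028,"y":-0.001,"z":0.064,"ax":0,"ay":0,"az":0,"hand":0.01},{"x":-0.028,"y":-0.001,"z":0.064,"ax":0,"ay":0,"az":0,"hand":0.01}]'
python3 - <<'E'
from pole import *
p,T=tool(); pole('side'); pole('scene'); pole('wrist')
im=load('wrist')['im']; s=load('side')['im'][150:310,110:290]
save(np.hstack([cv2.resize(im,(400,300)),cv2.resize(s,(338,300))]),'lift.png')
E
```

```text
time: 5.95
position: [0.4059, 0.21, 0.2215]
ee_rot: [-0.005, 0.978, 0.02, 0.208]
wrist_force: [1.1, -0.6, -2.7]
gripper_width: 0.0163
grip_force: 78.6
t 5.95 tcp [0.4059 0.21   0.2215] tool x [0.913  0.0375 0.4061] y [ 4.140e-02 -9.991e-01 -8.000e-04] z [ 0.4058  0.0176 -0.9138] q [ 0.61  0.01  2.22 -0.4   0.6   2.43] F [ 1.1 -0.6 -2.7]
side yaw 2.07 slope 23.46 c [0.3266 0.2072 0.218 ] ends [0.2649 0.205  0.1912] [0.3933 0.2096 0.247 ] len 0.1429
scene yaw 3.40 slope 23.32 c [0.4398 0.2125 0.2663] ends [0.3836 0.2091 0.2421] [0.49   0.2154 0.288 ] len 0.1171
wrist yaw 2.32 slope 23.47 c [0.4289 0.2091 0.2627] ends [0.3454 0.2057 0.2264] [0.4897 0.2116 0.2891] len 0.1614
```

View pics/lift.png

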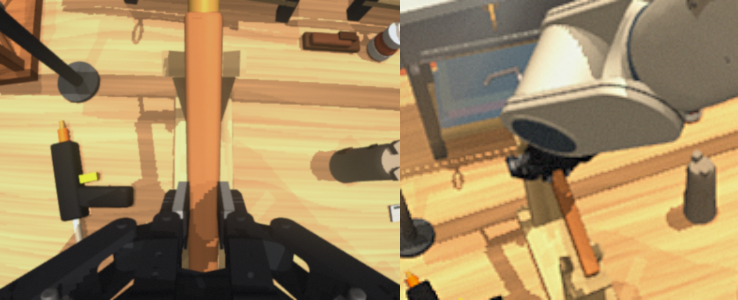

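Pole is held (handle in the pads, 23.5° slope, hook free of the notches). Carry it across to the blue bin.

```bash
python3 -m inch '[{"x":0.0,"y":-0.02,"z":0.01,"ax":0,"ay":-1,"az":-0.3,"hand":0.01},{"x":0.0,"y":-0.05,"z":0.02,"ax":0,"ay":-2,"az":-0.7,"hand":0.01},{"x":0.005,"y":-0.09,"z":0.02,"ax":0,"ay":-3,"az":-1.0,"hand":0.01},{"x":0.005,"y":-0.13,"z":0.02,"ax":0,"ay":-4,"az":-1.3,"hand":0.01},{"x":0.01,"y":-0.17,"z":0.02,"ax":0,"ay":-5,"az":-1.6,"hand":0.01},{"x":0.01,"y":-0.21,"z":0.02,"ax":0,"ay":-6,"az":-2,"hand":0.01},{"x":0.015,"y":-0.25,"z":0.02,"ax":0,"ay":-7,"az":-2.4,"hand":0.01},{"x":0.015,"y":-0.28,"z":0.02,"ax":0,"ay":-8.5,"az":-2.7,"hand":0.01}]'
python3 -c "
from pole import *
tool()"
python3 -m inch '[{"x":0.0,"y":-0.03,"z":0,"ax":0,"ay":0,"az":0,"hand":0.01},{"x":0.0,"y":-0.06,"z":0,"ax":0,"ay":0,"az":0,"hand":0.01},{"x":0,"y":-0.1,"z":0,"ax":0,"ay":0,"az":0,"hand":0.01},{"x":0,"y":-0.13,"z":0,"ax":0,"ay":0,"az":0,"hand":0.01},{"x":0,"y":-0.16,"z":0,"ax":0,"ay":0,"az":0,"hand":0.01},{"x":0,"y":-0.18,"z":0,"ax":0,"ay":0,"az":0,"hand":0.01},{"x":0,"y":-0.18,"z":0,"ax":0,"ay":0,"az":0,"hand":0.01},{"x":0,"y":-0.18,"z":0,"ax":0,"ay":0,"az":0,"hand":0.01}]'
python3 -c "
from pole import *
tool()"
```

```text
time: 6.9
position: [0.4202, -0.0488, 0.2401]
ee_rot: [-0.001, 0.963, -0.001, 0.269]
wrist_force: [1.2, 0.9, -1.2]
gripper_width: 0.0167
grip_force: 78.7
t 6.9 tcp [ 0.4202 -0.0488  0.2401] tool x [ 0.8548 -0.0015  0.519 ] y [-9.0e-04 -1.0e+00 -1.5e-03] z [ 5.190e-01  8.000e-04 -8.548e-01] q [-0.24 -0.16  2.36  0.31  0.42  1.08] F [ 1.2  0.9 -1.2]
time: 7.7
position: [0.4195, -0.2269, 0.2393]
ee_rot: [-0.002, 0.963, -0.001, 0.268]
wrist_force: [-0.7, 0.2, -1.7]
gripper_width: 0.0159
grip_force: 78.7
t 7.7 tcp [ 0.4195 -0.2269  0.2393] tool x [ 0.8559 -0.0026  0.5171] y [-0.001  -1.     -0.0034] z [ 0.5171  0.0024 -0.8559] q [-0.77  0.    2.22  0.67  0.62  0.3 ] F [-0.7  0.2 -1.7]
```

```bash
python3 -m inch '[{"x":0.0,"y":-0.026,"z":0,"ax":0,"ay":0,"az":0,"hand":0.01},{"x":0.02,"y":-0.026,"z":-0.01,"ax":0,"ay":0,"az":0,"hand":0.01},{"x":0.04,"y":-0.026,"z":-0.02,"ax":0,"ay":0,"az":0,"hand":0.01},{"x":0.06,"y":-0.026,"z":-0.02,"ax":0,"ay":0,"az":0,"hand":0.01},{"x":0.08,"y":-0.026,"z":-0.02,"ax":0,"ay":0,"az":0,"hand":0.01},{"x":0.09,"y":-0.026,"z":-0.02,"ax":0,"ay":0,"az":0,"hand":0.01},{"x":0.102,"y":-0.026,"z":-0.02,"ax":0,"ay":0,"az":0,"hand":0.01},{"x":0.102,"y":-0.026,"z":-0.02,"ax":0,"ay":0,"az":0,"hand":0.01}]'
python3 - <<'E'
from pole import *
p,T=tool()
H0=np.array([.142,.024,.0823]); T0=np.c_[[.913,.0375,.4061],[.0414,-.9991,-.0008],[.4058,.0176,-.9138]]
hk=p+T@(T0.T@H0); print('hook',hk.round(4))
c=[]
for n in('side','scene'):
    im,P=cloud(n); z=load(n); a=np.round(proj(z,hk)[0]).astype(int); e=proj(z,[.648,-.183,.3215])[0]; print(n,'hook px',a,'eye px',e.round(1))
    x0,y0=max(a[0]-40,0),max(a[1]-30,0); c.append(cv2.resize(im[y0:y0+60,x0:x0+80],(400,300),interpolation=cv2.INTER_CUBIC)); print('crop',x0,y0)
save(np.hstack(c),'pre.png')
E
```

```text
time: 8.5
position: [0.5231, -0.2525, 0.2204]
ee_rot: [-0.001, 0.963, 0.001, 0.269]
wrist_force: [-0.0, 0.0, -1.4]
gripper_width: 0.0166
grip_force: 78.8
t 8.5 tcp [ 0.5231 -0.2525  0.2204] tool x [8.549e-01 4.000e-04 5.188e-01] y [ 0.0016 -1.     -0.0017] z [ 0.5188  0.0023 -0.8549] q [-0.65  0.19  2.06  0.66  0.54  0.4 ] F [-0.   0.  -1.4]
hook [ 0.6543 -0.2343  0.3202]
side hook px [307 121] eye px [293.1 126.1]
crop 267 91
scene hook px [266 106] eye px [258.  118.4]
crop 226 76
```

View pics/pre.png

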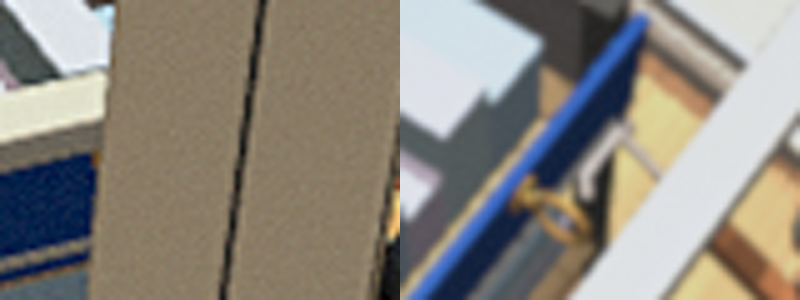

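The scene crop shows the finger right beside the ring: finger middle at about (266,107), ring centre at (258,119), both matching prediction. Insert toward +y in two halves.

```bash
python3 - <<'E'
from pole import *
im,P=pts('scene')
for u,v in((266,107),(265,108),(267,105),(269,103),(270,102),(264,110)): print((u,v),im[v,u],P[v,u].round(3))
print('ring');
for u,v in((252,115),(258,115),(262,120),(257,123)): print((u,v),im[v,u],P[v,u].round(3))
E
python3 -m inch '[{"x":-0.001,"y":0.004,"z":0.001,"ax":0,"ay":0,"az":0,"hand":0.01},{"x":-0.002,"y":0.008,"z":0.001,"ax":0,"ay":0,"az":0,"hand":0.01},{"x":-0.002,"y":0.012,"z":0.001,"ax":0,"ay":0,"az":0,"hand":0.01},{"x":-0.002,"y":0.016,"z":0.001,"ax":0,"ay":0,"az":0,"hand":0.01},{"x":-0.002,"y":0.02,"z":0.001,"ax":0,"ay":0,"az":0,"hand":0.01},{"x":-0.002,"y":0.024,"z":0.001,"ax":0,"ay":0,"az":0,"hand":0.01},{"x":-0.002,"y":0.027,"z":0.001,"ax":0,"ay":0,"az":0,"hand":0.01},{"x":-0.002,"y":0.027,"z":0.001,"ax":0,"ay":0,"az":0,"hand":0.01}]'
```

```text
(266, 107) [172 165 161] [ 0.65  -0.231  0.321]
(265, 108) [183 174 169] [ 0.651 -0.226  0.322]
(267, 105) [192 187 182] [ 0.651 -0.237  0.324]
(269, 103) [194 184 178] [ 0.65  -0.247  0.323]
(270, 102) [186 176 171] [ 0.649 -0.252  0.323]
(264, 110) [167 160 155] [ 0.702 -0.306  0.155]
ring
(252, 115) [164 136  79] [ 0.669 -0.181  0.324]
(258, 115) [190 166 114] [ 0.65  -0.185  0.336]
(262, 120) [143 108  64] [ 0.632 -0.181  0.33 ]
(257, 123) [148 117  84] [ 0.712 -0.279  0.09 ]
time: 9.4
position: [0.5201, -0.2256, 0.2212]
ee_rot: [-0.001, 0.963, 0.0, 0.269]
wrist_force: [0.1, 0.4, -2.5]
gripper_width: 0.0167
grip_force: 78.8
```

```bash
python3 -m inch '[{"x":0,"y":0.004,"z":0,"ax":0,"ay":0,"az":0,"hand":0.01},{"x":0,"y":0.008,"z":0,"ax":0,"ay":0,"az":0,"hand":0.01},{"x":0,"y":0.012,"z":0,"ax":0,"ay":0,"az":0,"hand":0.01},{"x":0,"y":0.016,"z":0,"ax":0,"ay":0,"az":0,"hand":0.01},{"x":0,"y":0.02,"z":0,"ax":0,"ay":0,"az":0,"hand":0.01},{"x":0,"y":0.024,"z":0,"ax":0,"ay":0,"az":0,"hand":0.01},{"x":0,"y":0.024,"z":0,"ax":0,"ay":0,"az":0,"hand":0.01},{"x":0,"y":0.024,"z":0,"ax":0,"ay":0,"az":0,"hand":0.01}]'
python3 - <<'E'
from pole import *
p,T=tool()
im,P=cloud('scene'); save(cv2.resize(im[80:150,215:305],(720,560),interpolation=cv2.INTER_CUBIC),'ins.png')
H0=np.array([.142,.024,.0823]); T0=np.c_[[.913,.0375,.4061],[.0414,-.9991,-.0008],[.4058,.0176,-.9138]]
h=T0.T@H0
hk=p+T@h; print('hook',hk.round(4))
# arc plan: hook follows eye arc about hinge, slope goes 31->24; shifts from here
hx,hz=.690,.235; r=np.array([hk[0]-hx,hk[2]-hz]); print('r',np.hypot(*r),'ang',np.degrees(np.arctan2(-r[0],r[1])))
a0=np.arctan2(-r[0],r[1]); r0=np.hypot(*r); aend=np.arctan2(.087,-.029)
for f in np.linspace(0,1,13):
    a=a0+f*(aend-a0+.02); ay=8*f
    Tn=R.from_euler('y',ay,degrees=True).as_matrix()@T
    k=np.array([hx-r0*np.sin(a),hk[1],hz+r0*np.cos(a)]); print('%.2f'%f,np.degrees(a).round(1),(k-Tn@h-p).round(4),'ay %.1f'%ay)
E
```

```text
time: 10.2
position: [0.5202, -0.2019, 0.2213]
ee_rot: [-0.001, 0.963, -0.0, 0.269]
wrist_force: [0.5, 0.3, -1.4]
gripper_width: 0.0166
grip_force: 78.8
t 10.2 tcp [ 0.5202 -0.2019  0.2213] tool x [ 8.550e-01 -6.000e-04  5.186e-01] y [ 5.0e-04 -1.0e+00 -1.9e-03] z [ 0.5186  0.0018 -0.855 ] q [-0.55  0.15  2.12  0.63  0.48  0.51] F [ 0.5  0.3 -1.4]
hook [ 0.6515 -0.1839  0.3211]
r 0.09427079996182461 ang 24.096915197412766
0.00 24.1 [0. 0. 0.] ay 0.0
0.08 31.2 [-0.0115  0.     -0.0039] ay 0.7
0.17 38.3 [-0.0223  0.     -0.009 ] ay 1.3
0.25 45.5 [-0.0321  0.     -0.0153] ay 2.0
0.33 52.6 [-0.0409  0.     -0.0226] ay 2.7
0.42 59.7 [-0.0485  0.     -0.0307] ay 3.3
0.50 66.8 [-0.0548  0.     -0.0396] ay 4.0
0.58 74.0 [-0.0598  0.     -0.049 ] ay 4.7
0.67 81.1 [-0.0633  0.     -0.0588] ay 5.3
0.75 88.2 [-0.0654  0.     -0.0688] ay 6.0
0.83 95.3 [-0.0661  0.     -0.0789] ay 6.7
0.92 102.5 [-0.0652  0.     -0.0888] ay 7.3
1.00 109.6 [-0.0629  0.     -0.0984] ay 8.0
```

View pics/ins.png

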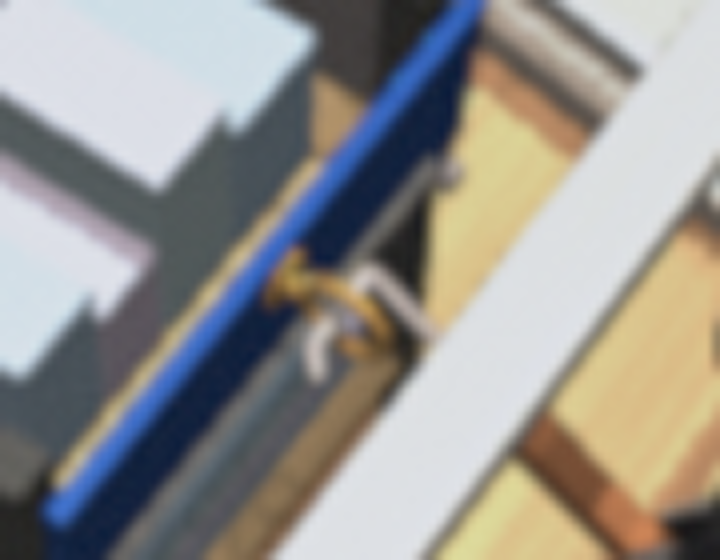

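The finger is through the brass ring, its curl beyond it at (315,365) of the crop. Swing down along the arc.

```bash
python3 -m inch '[{"x":-0.006,"y":0,"z":-0.002,"ax":0,"ay":0.3,"az":0,"hand":0.01},{"x":-0.0115,"y":0,"z":-0.004,"ax":0,"ay":0.7,"az":0,"hand":0.01},{"x":-0.017,"y":0,"z":-0.0065,"ax":0,"ay":1,"az":0,"hand":0.01},{"x":-0.0225,"y":0,"z":-0.009,"ax":0,"ay":1.3,"az":0,"hand":0.01},{"x":-0.0275,"y":0,"z":-0.012,"ax":0,"ay":1.7,"az":0,"hand":0.01},{"x":-0.032,"y":0,"z":-0.0155,"ax":0,"ay":2,"az":0,"hand":0.01},{"x":-0.0365,"y":0,"z":-0.019,"ax":0,"ay":2.3,"az":0,"hand":0.01},{"x":-0.041,"y":0,"z":-0.0225,"ax":0,"ay":2.7,"az":0,"hand":0.01}]'
cat > flap.py <<'E'
from pole import *
def flap(hx=.690,hz=.235):
    tool()
    im,P=cloud('scene'); hsv=cv2.cvtColor(im,cv2.COLOR_RGB2HSV);H,S,V=[hsv[...,i] for i in range(3)]
    m=(H>108)&(H<126)&(S>140)&(P[...,2]>.22)&(P[...,2]<.36)&(P[...,0]>.55)&(P[...,0]<.72)&(P[...,1]<-.02)&(P[...,1]>-.34)
    X=P[m]; d=np.c_[hx-X[:,0],X[:,2]-hz]; r=np.hypot(*d.T); t=np.degrees(np.arctan2(d[:,0],d[:,1])); g=r>.07
    k=np.array([hx,hz])
    print('flap px',m.sum(),'angle med',np.median(t[g]).round(1),'range',np.percentile(t[g],[10,90]).round(1),'x',np.percentile(X[:,0],[5,50,95]).round(3),'z',np.percentile(X[:,2],[5,50,95]).round(3))
    A=np.c_[X[:,0]-k[0],np.ones(len(X))]; 
    if np.ptp(X[:,0])>.04: print('z fit slope',np.linalg.lstsq(A,X[:,2],rcond=None)[0])
    H0=np.array([.142,.024,.0823]); T0=np.c_[[.913,.0375,.4061],[.0414,-.9991,-.0008],[.4058,.0176,-.9138]]
    s=get_state();q=s['ee_rot'];T=R.from_quat(np.r_[q[1:],q[0]]).as_matrix(); hk=s['position']+T@T0.T@H0
    print('hook',hk.round(4),'hook ang',np.degrees(np.arctan2(hx-hk[0],hk[2]-hz)).round(1),'r',np.hypot(hx-hk[0],hk[2]-hz).round(4))
flap()
E
python3 flap.py
```

```text
time: 11.05
position: [0.4788, -0.2021, 0.1985]
ee_rot: [-0.001, 0.969, -0.0, 0.246]
wrist_force: [2.7, -0.1, -1.4]
gripper_width: 0.0168
grip_force: 78.8
t 11.05 tcp [ 0.4788 -0.2021  0.1985] tool x [ 0.8787 -0.0011  0.4773] y [-1.e-04 -1.e+00 -2.e-03] z [ 0.4773  0.0017 -0.8787] q [-0.59  0.14  2.18  0.61  0.48  0.48] F [ 2.7 -0.1 -1.4]
flap px 331 angle med 22.3 range [19.8 24.7] x [0.646 0.651 0.665] z [0.299 0.331 0.335]
hook [ 0.6141 -0.1839  0.291 ] hook ang 53.6 r 0.0943
```

```bash
python3 -m inch '[{"x":-0.004,"y":0,"z":-0.004,"ax":0,"ay":0.3,"az":0,"hand":0.01},{"x":-0.0075,"y":0,"z":-0.008,"ax":0,"ay":0.6,"az":0,"hand":0.01},{"x":-0.011,"y":0,"z":-0.0125,"ax":0,"ay":1,"az":0,"hand":0.01},{"x":-0.014,"y":0,"z":-0.017,"ax":0,"ay":1.3,"az":0,"hand":0.01},{"x":-0.0165,"y":0,"z":-0.0215,"ax":0,"ay":1.6,"az":0,"hand":0.01},{"x":-0.019,"y":0,"z":-0.0265,"ax":0,"ay":2,"az":0,"hand":0.01},{"x":-0.021,"y":0,"z":-0.0315,"ax":0,"ay":2.3,"az":0,"hand":0.01},{"x":-0.0225,"y":0,"z":-0.036,"ax":0,"ay":2.6,"az":0,"hand":0.01}]'
python3 flap.py
python3 -m inch '[{"x":-0.001,"y":0,"z":-0.0035,"ax":0,"ay":0.2,"az":0,"hand":0.01},{"x":-0.0015,"y":0,"z":-0.007,"ax":0,"ay":0.5,"az":0,"hand":0.01},{"x":-0.002,"y":0,"z":-0.0105,"ax":0,"ay":0.7,"az":0,"hand":0.01},{"x":-0.0025,"y":0,"z":-0.014,"ax":0,"ay":1,"az":0,"hand":0.01},{"x":-0.003,"y":0,"z":-0.017,"ax":0,"ay":1.2,"az":0,"hand":0.01},{"x":-0.003,"y":0,"z":-0.02,"ax":0,"ay":1.4,"az":0,"hand":0.01},{"x":-0.003,"y":0,"z":-0.023,"ax":0,"ay":1.6,"az":0,"hand":0.01},{"x":-0.0025,"y":0,"z":-0.026,"ax":0,"ay":1.8,"az":0,"hand":0.01}]'
python3 flap.py
```

```text
time: 11.9
position: [0.4564, -0.202, 0.1622]
ee_rot: [-0.001, 0.975, -0.0, 0.224]
wrist_force: [1.7, 0.3, -0.6]
gripper_width: 0.0165
grip_force: 78.9
t 11.9 tcp [ 0.4564 -0.202   0.1622] tool x [ 0.8996 -0.0009  0.4367] y [ 0.     -1.     -0.0021] z [ 0.4367  0.0019 -0.8996] q [-0.6   0.19  2.22  0.63  0.44  0.43] F [ 1.7  0.3 -0.6]
flap px 1130 angle med 46.9 range [46.  48.1] x [0.625 0.652 0.682] z [0.249 0.272 0.295]
z fit slope [-0.8247098   0.24129226]
hook [ 0.5961 -0.1839  0.2485] hook ang 81.8 r 0.0949
time: 12.75
position: [0.4541, -0.202, 0.1365]
ee_rot: [-0.001, 0.978, -0.0, 0.209]
wrist_force: [-0.2, 0.3, -0.3]
gripper_width: 0.0167
grip_force: 78.9
t 12.75 tcp [ 0.4541 -0.202   0.1365] tool x [ 9.128e-01 -9.000e-04  4.085e-01] y [-1.0e-04 -1.0e+00 -2.1e-03] z [ 0.4085  0.0018 -0.9128] q [-0.59  0.24  2.22  0.63  0.4   0.42] F [-0.2  0.3 -0.3]
  return _methods._mean(a, axis=axis, dtype=dtype,
  ret = ret.dtype.type(ret / rcount)
Traceback (most recent call last):
  File "flap.py", line 14, in <module>
    flap()
    ~~~~^^
  File "flap.py", line 8, in flap
    print('flap px',m.sum(),'angle med',np.median(t[g]).round(1),'range',np.percentile(t[g],[10,90]).round(1),'x',np.percentile(X[:,0],[5,50,95]).round(3),'z',np.percentile(X[:,2],[5,50,95]).round(3))
                                                                         ~~~~~~~~~~~~~^^^^^^^^^^^^^^
IndexError: index -1 is out of bounds for axis 0 with size 0
```

```bash
cat > flap2.py <<'E'
from pole import *
def flap2(fresh=True,hx=.690,hz=.235):
    tool()
    im,P=cloud('scene'); hsv=cv2.cvtColor(im,cv2.COLOR_RGB2HSV)
    for y0 in (-.29,-.24,-.12,-.07):
        m=(P[...,0]>.57)&(P[...,0]<.70)&(np.abs(P[...,1]-y0)<.02)&(P[...,2]>.15)&(P[...,2]<.36)
        X=P[m]; 
        if len(X)<5: print(y0,len(X)); continue
        o=np.argsort(X[:,0]); i=o[np.linspace(0,len(o)-1,7).astype(int)]
        print(y0,len(X),'xz',X[i][:,[0,2]].round(3).tolist(),'hsv',np.median(hsv[m],0))
    H0=np.array([.142,.024,.0823]); T0=np.c_[[.913,.0375,.4061],[.0414,-.9991,-.0008],[.4058,.0176,-.9138]]
    s=get_state();q=s['ee_rot'];T=R.from_quat(np.r_[q[1:],q[0]]).as_matrix(); hk=s['position']+T@T0.T@H0
    print('hook',hk.round(4),'hook ang',np.degrees(np.arctan2(hx-hk[0],hk[2]-hz)).round(1),'r',np.hypot(hx-hk[0],hk[2]-hz).round(4))
flap2()
E
python3 flap2.py
```

```text
t 12.8 tcp [ 0.454  -0.202   0.1361] tool x [ 0.913 -0.001  0.408] y [-1.0e-04 -1.0e+00 -2.3e-03] z [ 0.408  0.002 -0.913] q [-0.59  0.24  2.22  0.63  0.4   0.42] F [-0.5 -0.6 -1.4]
-0.29 223 xz [[0.63, 0.263], [0.643, 0.26], [0.657, 0.255], [0.671, 0.247], [0.684, 0.244], [0.696, 0.294], [0.7, 0.332]] hsv [110. 191. 172.]
-0.24 192 xz [[0.629, 0.265], [0.639, 0.261], [0.65, 0.255], [0.662, 0.252], [0.674, 0.248], [0.686, 0.244], [0.7, 0.233]] hsv [110. 193. 172.]
-0.12 205 xz [[0.629, 0.267], [0.64, 0.262], [0.651, 0.254], [0.662, 0.252], [0.674, 0.251], [0.685, 0.239], [0.699, 0.231]] hsv [110. 193. 173.]
-0.07 262 xz [[0.629, 0.264], [0.643, 0.262], [0.656, 0.254], [0.669, 0.246], [0.684, 0.244], [0.697, 0.323], [0.699, 0.166]] hsv [110. 192. 173.]
hook [ 0.5967 -0.1839  0.2189] hook ang 99.8 r 0.0947
```

```bash
python3 -m inch '[{"x":0.0005,"y":0,"z":-0.002,"ax":0,"ay":0,"az":0,"hand":0.01},{"x":0.001,"y":0,"z":-0.004,"ax":0,"ay":0,"az":0,"hand":0.01},{"x":0.0015,"y":0,"z":-0.006,"ax":0,"ay":0,"az":0,"hand":0.01},{"x":0.002,"y":0,"z":-0.008,"ax":0,"ay":0,"az":0,"hand":0.01},{"x":0.0025,"y":0,"z":-0.01,"ax":0,"ay":0,"az":0,"hand":0.01},{"x":0.003,"y":0,"z":-0.012,"ax":0,"ay":0,"az":0,"hand":0.01},{"x":0.0035,"y":0,"z":-0.014,"ax":0,"ay":0,"az":0,"hand":0.01},{"x":0.0045,"y":0,"z":-0.016,"ax":0,"ay":0,"az":0,"hand":0.01}]'
python3 flap2.py
python3 -m inch '[{"x":0.0005,"y":0,"z":-0.001,"ax":0,"ay":0,"az":0,"hand":0.01},{"x":0.0008,"y":0,"z":-0.002,"ax":0,"ay":0,"az":0,"hand":0.01},{"x":0.001,"y":0,"z":-0.003,"ax":0,"ay":0,"az":0,"hand":0.01},{"x":0.0015,"y":0,"z":-0.004,"ax":0,"ay":0,"az":0,"hand":0.01},{"x":0.002,"y":0,"z":-0.005,"ax":0,"ay":0,"az":0,"hand":0.01},{"x":0.0025,"y":0,"z":-0.006,"ax":0,"ay":0,"az":0,"hand":0.01},{"x":0.003,"y":0,"z":-0.007,"ax":0,"ay":0,"az":0,"hand":0.01},{"x":0.003,"y":0,"z":-0.007,"ax":0,"ay":0,"az":0,"hand":0.01}]'
python3 flap2.py
```

```text
time: 13.65
position: [0.4587, -0.2021, 0.1206]
ee_rot: [-0.001, 0.978, -0.0, 0.209]
wrist_force: [0.1, 0.5, -0.9]
gripper_width: 0.0162
grip_force: 78.9
t 13.65 tcp [ 0.4587 -0.2021  0.1206] tool x [ 0.9126 -0.001   0.4089] y [-2.e-04 -1.e+00 -2.e-03] z [ 0.4089  0.0017 -0.9126] q [-0.59  0.28  2.22  0.7   0.36  0.36] F [ 0.1  0.5 -0.9]
-0.29 221 xz [[0.632, 0.255], [0.645, 0.249], [0.658, 0.248], [0.671, 0.241], [0.683, 0.24], [0.696, 0.306], [0.7, 0.234]] hsv [110. 192. 182.]
-0.24 190 xz [[0.632, 0.253], [0.643, 0.252], [0.654, 0.247], [0.664, 0.243], [0.676, 0.245], [0.686, 0.24], [0.7, 0.233]] hsv [110. 193. 182.]
-0.12 207 xz [[0.632, 0.254], [0.643, 0.248], [0.654, 0.246], [0.665, 0.246], [0.675, 0.246], [0.686, 0.24], [0.7, 0.234]] hsv [110. 194. 183.]
-0.07 259 xz [[0.632, 0.255], [0.644, 0.249], [0.658, 0.249], [0.671, 0.243], [0.684, 0.24], [0.697, 0.251], [0.7, 0.171]] hsv [110. 192. 183.]
hook [ 0.6013 -0.1841  0.2031] hook ang 109.8 r 0.0942
time: 14.5
position: [0.4617, -0.202, 0.1136]
ee_rot: [-0.001, 0.978, -0.0, 0.209]
wrist_force: [0.7, 0.7, -1.4]
gripper_width: 0.0162
grip_force: 78.9
t 14.5 tcp [ 0.4617 -0.202   0.1136] tool x [ 0.9126 -0.001   0.4088] y [-1.0e-04 -1.0e+00 -2.1e-03] z [ 0.4088  0.0018 -0.9126] q [-0.58  0.3   2.22  0.73  0.35  0.33] F [ 0.7  0.7 -1.4]
-0.29 224 xz [[0.634, 0.247], [0.647, 0.246], [0.659, 0.24], [0.67, 0.24], [0.684, 0.242], [0.696, 0.283], [0.7, 0.315]] hsv [110. 190. 187.]
-0.24 189 xz [[0.634, 0.246], [0.645, 0.245], [0.655, 0.246], [0.665, 0.248], [0.675, 0.238], [0.686, 0.243], [0.699, 0.233]] hsv [110. 191. 188.]
-0.12 200 xz [[0.634, 0.246], [0.643, 0.245], [0.654, 0.243], [0.664, 0.245], [0.675, 0.239], [0.684, 0.245], [0.699, 0.235]] hsv [110. 190. 189.]
-0.07 259 xz [[0.633, 0.249], [0.647, 0.246], [0.66, 0.243], [0.672, 0.245], [0.686, 0.24], [0.697, 0.314], [0.7, 0.345]] hsv [110. 189. 189.]
hook [ 0.6043 -0.1841  0.1964] hook ang 114.2 r 0.094
```

```bash
python3 -m inch '[{"x":0.0003,"y":0,"z":-0.0006,"ax":0,"ay":0,"az":0,"hand":0.01},{"x":0.0006,"y":0,"z":-0.0012,"ax":0,"ay":0,"az":0,"hand":0.01},{"x":0.0009,"y":0,"z":-0.0018,"ax":0,"ay":0,"az":0,"hand":0.01},{"x":0.0012,"y":0,"z":-0.0024,"ax":0,"ay":0,"az":0,"hand":0.01},{"x":0.0014,"y":0,"z":-0.003,"ax":0,"ay":0,"az":0,"hand":0.01},{"x":0.0016,"y":0,"z":-0.0036,"ax":0,"ay":0,"az":0,"hand":0.01},{"x":0.0018,"y":0,"z":-0.004,"ax":0,"ay":0,"az":0,"hand":0.01},{"x":0.0018,"y":0,"z":-0.004,"ax":0,"ay":0,"az":0,"hand":0.01}]'
python3 flap2.py
python3 -m inch '[{"x":0.0003,"y":0,"z":-0.0006,"ax":0,"ay":0,"az":0,"hand":0.01},{"x":0.0006,"y":0,"z":-0.0012,"ax":0,"ay":0,"az":0,"hand":0.01},{"x":0.0009,"y":0,"z":-0.0018,"ax":0,"ay":0,"az":0,"hand":0.01},{"x":0.0012,"y":0,"z":-0.0024,"ax":0,"ay":0,"az":0,"hand":0.01},{"x":0.0012,"y":0,"z":-0.003,"ax":0,"ay":0,"az":0,"hand":0.01},{"x":0.0012,"y":0,"z":-0.003,"ax":0,"ay":0,"az":0,"hand":0.01},{"x":0.0012,"y":0,"z":-0.003,"ax":0,"ay":0,"az":0,"hand":0.01},{"x":0.0012,"y":0,"z":-0.003,"ax":0,"ay":0,"az":0,"hand":0.01}]'
python3 flap2.py
```

```text
time: 15.35
position: [0.4635, -0.2021, 0.1097]
ee_rot: [-0.001, 0.978, -0.0, 0.209]
wrist_force: [0.4, -0.2, -0.8]
gripper_width: 0.0163
grip_force: 78.9
t 15.35 tcp [ 0.4635 -0.2021  0.1097] tool x [ 9.126e-01 -9.000e-04  4.089e-01] y [-1.0e-04 -1.0e+00 -1.9e-03] z [ 0.4089  0.0017 -0.9126] q [-0.58  0.31  2.22  0.74  0.34  0.32] F [ 0.4 -0.2 -0.8]
-0.29 226 xz [[0.635, 0.244], [0.647, 0.245], [0.659, 0.242], [0.671, 0.242], [0.684, 0.237], [0.696, 0.33], [0.7, 0.231]] hsv [110. 187. 190.]
-0.24 191 xz [[0.635, 0.246], [0.645, 0.244], [0.656, 0.243], [0.666, 0.24], [0.676, 0.242], [0.686, 0.238], [0.699, 0.233]] hsv [110. 188. 191.]
-0.12 200 xz [[0.634, 0.247], [0.644, 0.246], [0.654, 0.242], [0.664, 0.24], [0.674, 0.242], [0.684, 0.238], [0.7, 0.233]] hsv [110. 187. 193.]
-0.07 261 xz [[0.635, 0.246], [0.648, 0.243], [0.66, 0.242], [0.673, 0.242], [0.686, 0.246], [0.697, 0.252], [0.7, 0.345]] hsv [110. 185. 193.]
hook [ 0.6061 -0.1841  0.1925] hook ang 116.9 r 0.094
time: 16.2
position: [0.4647, -0.2021, 0.1068]
ee_rot: [-0.001, 0.978, -0.0, 0.209]
wrist_force: [0.0, 1.0, -0.4]
g
[... 165 characters left out ...]
7 -0.9125] q [-0.58  0.32  2.22  0.76  0.33  0.3 ] F [ 0.   1.  -0.4]
-0.29 225 xz [[0.634, 0.246], [0.647, 0.242], [0.659, 0.239], [0.671, 0.239], [0.684, 0.238], [0.696, 0.295], [0.7, 0.231]] hsv [110. 187. 190.]
-0.24 186 xz [[0.634, 0.247], [0.646, 0.244], [0.656, 0.242], [0.666, 0.24], [0.676, 0.242], [0.686, 0.243], [0.7, 0.231]] hsv [110. 188. 191.]
-0.12 202 xz [[0.635, 0.246], [0.645, 0.24], [0.654, 0.242], [0.664, 0.245], [0.674, 0.243], [0.684, 0.242], [0.7, 0.232]] hsv [110. 187. 193.]
-0.07 260 xz [[0.633, 0.249], [0.648, 0.24], [0.66, 0.244], [0.672, 0.243], [0.686, 0.237], [0.697, 0.177], [0.7, 0.232]] hsv [110. 185. 193.]
hook [ 0.6073 -0.1841  0.1896] hook ang 118.8 r 0.0943
```

```bash
cat > fit.py <<'E'
from pole import *
tool(); zs=[]
for n in ('scene','scene','scene'):
    im,P=cloud(n); hsv=cv2.cvtColor(im,cv2.COLOR_RGB2HSV)
    m=(hsv[...,0]>105)&(hsv[...,0]<120)&(hsv[...,1]>150)&(P[...,0]>.575)&(P[...,0]<.69)&(P[...,1]<-.06)&(P[...,1]>-.31)&(np.abs(P[...,2]-.24)<.03)
    X=P[m]; zs.append(X)
X=np.vstack(zs); A=np.c_[X[:,0]-.69,np.ones(len(X))]
for _ in range(3):
    c=np.linalg.lstsq(A,X[:,2],rcond=None)[0]; r=np.abs(X[:,2]-A@c)<.005; A,X=A[r],X[r]
print('flap slope from level deg',np.degrees(np.arctan(-c[0])).round(2),'z at hinge',c[1].round(4),len(X),'V',np.median(hsv[m],0))
E
python3 fit.py
python3 -m inch '[{"x":0.0002,"y":0,"z":-0.0005,"ax":0,"ay":0,"az":0,"hand":0.01},{"x":0.0004,"y":0,"z":-0.001,"ax":0,"ay":0,"az":0,"hand":0.01},{"x":0.0006,"y":0,"z":-0.0015,"ax":0,"ay":0,"az":0,"hand":0.01},{"x":0.0008,"y":0,"z":-0.002,"ax":0,"ay":0,"az":0,"hand":0.01},{"x":0.001,"y":0,"z":-0.0025,"ax":0,"ay":0,"az":0,"hand":0.01},{"x":0.0012,"y":0,"z":-0.003,"ax":0,"ay":0,"az":0,"hand":0.01},{"x":0.0015,"y":0,"z":-0.0035,"ax":0,"ay":0,"az":0,"hand":0.01},{"x":0.0015,"y":0,"z":-0.0035,"ax":0,"ay":0,"az":0,"hand":0.01}]'
python3 fit.py
```

```text
t 16.25 tcp [ 0.4647 -0.2021  0.1068] tool x [ 9.125e-01 -9.000e-04  4.090e-01] y [-2.0e-04 -1.0e+00 -1.9e-03] z [ 0.409   0.0017 -0.9125] q [-0.58  0.32  2.22  0.76  0.33  0.3 ] F [-0.8 -0.2 -0.1]
flap slope from level deg 4.47 z at hinge 0.2396 2789 V [110. 188. 192.]
time: 17.2
position: [0.4662, -0.2021, 0.1032]
ee_rot: [-0.001, 0.978, -0.0, 0.209]
wrist_force: [0.1, 0.2, 0.7]
gripper_width: 0.0163
grip_force: 78.9
t 17.2 tcp [ 0.4662 -0.2021  0.1032] tool x [ 9.126e-01 -9.000e-04  4.088e-01] y [-1.e-04 -1.e+00 -2.e-03] z [ 0.4088  0.0018 -0.9126] q [-0.58  0.33  2.22  0.77  0.33  0.29] F [0.1 0.2 0.7]
flap slope from level deg 4.35 z at hinge 0.2396 2794 V [110. 188. 192.]
```

```bash
python3 -m inch '[{"x":0.0002,"y":0,"z":-0.0005,"ax":0,"ay":0,"az":0,"hand":0.01},{"x":0.0004,"y":0,"z":-0.001,"ax":0,"ay":0,"az":0,"hand":0.01},{"x":0.0006,"y":0,"z":-0.0015,"ax":0,"ay":0,"az":0,"hand":0.01},{"x":0.0008,"y":0,"z":-0.002,"ax":0,"ay":0,"az":0,"hand":0.01},{"x":0.001,"y":0,"z":-0.0025,"ax":0,"ay":0,"az":0,"hand":0.01},{"x":0.0012,"y":0,"z":-0.003,"ax":0,"ay":0,"az":0,"hand":0.01},{"x":0.0012,"y":0,"z":-0.003,"ax":0,"ay":0,"az":0,"hand":0.01},{"x":0.0012,"y":0,"z":-0.003,"ax":0,"ay":0,"az":0,"hand":0.01}]'
python3 fit.py; python3 -c "
from pole import *
pole('wrist'); print(get_state()['wrist_force'],get_state()['wrist_torque'])
im,P=pts('wrist'); H,S,V=cv2.split(cv2.cvtColor(im,cv2.COLOR_RGB2HSV))
"
```

```text
time: 18.15
position: [0.4674, -0.2021, 0.1003]
ee_rot: [-0.001, 0.978, -0.0, 0.209]
wrist_force: [-0.6, -0.1, 0.6]
gripper_width: 0.0167
grip_force: 78.9
t 18.15 tcp [ 0.4674 -0.2021  0.1003] tool x [ 9.126e-01 -9.000e-04  4.089e-01] y [-1.0e-04 -1.0e+00 -1.9e-03] z [ 0.4089  0.0017 -0.9126] q [-0.58  0.34  2.22  0.79  0.32  0.27] F [-0.6 -0.1  0.6]
flap slope from level deg 4.29 z at hinge 0.2397 2787 V [110. 188. 193.]
wrist yaw -0.16 slope 27.75 c [ 0.4912 -0.2036  0.1456] ends [ 0.4053 -0.2034  0.1004] [ 0.5481 -0.2038  0.1755] len 0.1652
[-0.74491792  0.30229044  1.39377032] [ 0.079274   -0.1553104   0.00612318]
```

Flap slope has settled at about 4° from level (1.5 rad) and no longer moves while the pole gives in the grip: it rests on its stop. Now centre the finger in the ring and withdraw along −y.

```bash
python3 -m inch '[{"x":0,"y":0,"z":0.003,"ax":0,"ay":0,"az":0,"hand":0.01},{"x":0,"y":0,"z":0.006,"ax":0,"ay":0,"az":0,"hand":0.01},{"x":0.001,"y":0,"z":0.009,"ax":0,"ay":0,"az":0,"hand":0.01},{"x":0.001,"y":0,"z":0.012,"ax":0,"ay":0,"az":0,"hand":0.01},{"x":0.001,"y":0,"z":0.0135,"ax":0,"ay":0,"az":0,"hand":0.01},{"x":0.001,"y":0,"z":0.0135,"ax":0,"ay":0,"az":0,"hand":0.01},{"x":0.001,"y":0,"z":0.0135,"ax":0,"ay":0,"az":0,"hand":0.01},{"x":0.001,"y":0,"z":0.0135,"ax":0,"ay":0,"az":0,"hand":0.01}]'
python3 fit.py; python3 -c "
from pole import *
pole('wrist')"
```

```text
time: 19.15
position: [0.4683, -0.202, 0.1137]
ee_rot: [-0.001, 0.978, -0.0, 0.209]
wrist_force: [-0.3, -0.1, -2.2]
gripper_width: 0.0164
grip_force: 78.8
t 19.15 tcp [ 0.4683 -0.202   0.1137] tool x [ 9.126e-01 -9.000e-04  4.088e-01] y [-1.0e-04 -1.0e+00 -2.1e-03] z [ 0.4088  0.0018 -0.9126] q [-0.57  0.31  2.21  0.71  0.35  0.36] F [-0.3 -0.1 -2.2]
flap slope from level deg 4.19 z at hinge 0.2397 2791 V [110. 188. 191.]
wrist yaw -0.10 slope 23.99 c [ 0.4918 -0.2035  0.1561] ends [ 0.4079 -0.2034  0.1188] [ 0.5519 -0.2037  0.1828] len 0.1615
```

```bash
python3 -m inch '[{"x":-0.001,"y":0,"z":0.0025,"ax":0,"ay":0,"az":0,"hand":0.01},{"x":-0.002,"y":0,"z":0.005,"ax":0,"ay":0,"az":0,"hand":0.01},{"x":-0.003,"y":0,"z":0.0075,"ax":0,"ay":0,"az":0,"hand":0.01},{"x":-0.004,"y":0,"z":0.01,"ax":0,"ay":0,"az":0,"hand":0.01},{"x":-0.004,"y":0,"z":0.01,"ax":0,"ay":0,"az":0,"hand":0.01},{"x":-0.004,"y":-0.004,"z":0.01,"ax":0,"ay":0,"az":0,"hand":0.01},{"x":-0.004,"y":-0.008,"z":0.01,"ax":0,"ay":0,"az":0,"hand":0.01},{"x":-0.004,"y":-0.012,"z":0.01,"ax":0,"ay":0,"az":0,"hand":0.01}]'
python3 fit.py; python3 -c "
from pole import *
pole('wrist')"
python3 -m inch '[{"x":0,"y":-0.004,"z":0,"ax":0,"ay":0,"az":0,"hand":0.01},{"x":0,"y":-0.008,"z":0,"ax":0,"ay":0,"az":0,"hand":0.01},{"x":0,"y":-0.012,"z":0,"ax":0,"ay":0,"az":0,"hand":0.01},{"x":0,"y":-0.016,"z":0,"ax":0,"ay":0,"az":0,"hand":0.01},{"x":0,"y":-0.02,"z":0,"ax":0,"ay":0,"az":0,"hand":0.01},{"x":0,"y":-0.024,"z":0,"ax":0,"ay":0,"az":0,"hand":0.01},{"x":0,"y":-0.028,"z":0,"ax":0,"ay":0,"az":0,"hand":0.01},{"x":0,"y":-0.028,"z":0,"ax":0,"ay":0,"az":0,"hand":0.01}]'
```

```text
time: 20.15
position: [0.4644, -0.2145, 0.1237]
ee_rot: [-0.001, 0.978, -0.0, 0.209]
wrist_force: [-0.6, 0.0, -1.5]
gripper_width: 0.0167
grip_force: 78.8
t 20.15 tcp [ 0.4644 -0.2145  0.1237] tool x [ 9.126e-01 -9.000e-04  4.089e-01] y [-2.0e-04 -1.0e+00 -1.9e-03] z [ 0.4089  0.0017 -0.9126] q [-0.61  0.29  2.2   0.68  0.38  0.37] F [-0.6  0.  -1.5]
flap slope from level deg 4.56 z at hinge 0.2396 2789 V [110. 188. 190.]
wrist yaw -0.16 slope 23.69 c [ 0.4879 -0.2161  0.1659] ends [ 0.404  -0.2158  0.1291] [ 0.5481 -0.2162  0.1923] len 0.1614
time: 21.15
position: [0.4645, -0.2427, 0.1238]
ee_rot: [-0.001, 0.978, -0.0, 0.209]
wrist_force: [-0.2, 0.1, -1.3]
gripper_width: 0.0162
grip_force: 78.8
```

```bash
python3 -m inch '[{"x":0,"y":-0.006,"z":0,"ax":0,"ay":0,"az":0,"hand":0.01},{"x":0,"y":-0.012,"z":0,"ax":0,"ay":0,"az":0,"hand":0.01},{"x":0,"y":-0.018,"z":0,"ax":0,"ay":0,"az":0,"hand":0.01},{"x":0,"y":-0.022,"z":0,"ax":0,"ay":0,"az":0,"hand":0.01},{"x":-0.01,"y":-0.022,"z":0,"ax":0,"ay":0,"az":0,"hand":0.01},{"x":-0.025,"y":-0.022,"z":0,"ax":0,"ay":0,"az":0,"hand":0.01},{"x":-0.04,"y":-0.022,"z":0,"ax":0,"ay":0,"az":0,"hand":0.01},{"x":-0.06,"y":-0.022,"z":0,"ax":0,"ay":0,"az":0,"hand":0.01}]'
python3 fit.py;python3 fit.py; python3 -c "
from pole import *
im,P=pts('scene'); z=load('scene'); e=proj(z,[.603,-.183,.206])[0]; print('eye px',e)
for n in('side',):
    im,P=cloud(n); hsv=cv2.cvtColor(im,cv2.COLOR_RGB2HSV); m=(hsv[...,0]>105)&(hsv[...,0]<122)&(hsv[...,1]>140)&(P[...,0]>.57)&(P[...,0]<.69)&(P[...,1]<-.04)&(P[...,1]>-.33)&(np.abs(P[...,2]-.24)<.03); X=P[m]; A=np.c_[X[:,0]-.69,np.ones(len(X))]; c=np.linalg.lstsq(A,X[:,2],rcond=None)[0]; print('side',np.degrees(np.arctan(-c[0])),c,len(X),X[:,0].min())
"
```

```text
time: 21.95
position: [0.4035, -0.2638, 0.1237]
ee_rot: [-0.001, 0.978, 0.0, 0.209]
wrist_force: [-0.3, 0.8, -2.2]
gripper_width: 0.0165
grip_force: 78.8
t 21.95 tcp [ 0.4035 -0.2638  0.1237] tool x [ 9.126e-01 -3.000e-04  4.089e-01] y [ 5.0e-04 -1.0e+00 -1.9e-03] z [ 0.4089  0.002  -0.9126] q [-0.81  0.27  2.23  0.74  0.45  0.12] F [-0.3  0.8 -2.2]
flap slope from level deg 4.62 z at hinge 0.2394 2791 V [110. 188. 190.]
t 22.1 tcp [ 0.4031 -0.2638  0.1236] tool x [ 0.9128 -0.0026  0.4084] y [-0.0017 -1.     -0.0027] z [ 0.4084  0.0018 -0.9128] q [-0.81  0.27  2.23  0.74  0.45  0.12] F [ 1.2 -0.5 -1.8]
flap slope from level deg 4.65 z at hinge 0.2395 2791 V [110. 188. 190.]
eye px [268.34282194 142.74554341]
side 2.9862250804747057 [-0.0521667   0.24180013] 999 0.5817063096711804
```

Unhooked, flap stays at its stop. Carry the pole back.

```bash
python3 -m inch '[{"x":-0.005,"y":0,"z":0.025,"ax":0,"ay":0,"az":0,"hand":0.01},{"x":-0.005,"y":0,"z":0.055,"ax":0,"ay":0,"az":0,"hand":0.01},{"x":-0.005,"y":0.005,"z":0.085,"ax":0,"ay":0,"az":0,"hand":0.01},{"x":-0.005,"y":0.02,"z":0.11,"ax":0,"ay":0,"az":0,"hand":0.01},{"x":-0.002,"y":0.05,"z":0.12,"ax":0,"ay":0,"az":0,"hand":0.01},{"x":0,"y":0.085,"z":0.12,"ax":0,"ay":0,"az":0,"hand":0.01},{"x":0,"y":0.12,"z":0.12,"ax":0,"ay":0,"az":0,"hand":0.01},{"x":0,"y":0.155,"z":0.12,"ax":0,"ay":0,"az":0,"hand":0.01}]'
python3 -m inch '[{"x":0,"y":0.04,"z":0,"ax":0,"ay":0,"az":0.3,"hand":0.01},{"x":0,"y":0.08,"z":0,"ax":0,"ay":0,"az":0.6,"hand":0.01},{"x":0,"y":0.12,"z":0,"ax":0,"ay":0,"az":0.9,"hand":0.01},{"x":0,"y":0.16,"z":0,"ax":0,"ay":0,"az":1.2,"hand":0.01},{"x":0,"y":0.2,"z":0,"ax":0,"ay":0,"az":1.5,"hand":0.01},{"x":0,"y":0.24,"z":0,"ax":0,"ay":0,"az":1.8,"hand":0.01},{"x":0,"y":0.28,"z":0,"ax":0,"ay":0,"az":2.1,"hand":0.01},{"x":0,"y":0.31,"z":0,"ax":0,"ay":0,"az":2.4,"hand":0.01}]'
python3 -m inch '[{"x":0,"y":0,"z":0,"ax":0,"ay":0,"az":0,"hand":0.01},{"x":0,"y":0,"z":0,"ax":0,"ay":0,"az":0,"hand":0.01},{"x":0,"y":0,"z":0,"ax":0,"ay":0,"az":0,"hand":0.01},{"x":0,"y":0,"z":0,"ax":0,"ay":0,"az":0,"hand":0.01},{"x":0,"y":0,"z":0,"ax":0,"ay":0,"az":0,"hand":0.01},{"x":0,"y":0,"z":0,"ax":0,"ay":0,"az":0,"hand":0.01},{"x":0,"y":0,"z":0,"ax":0,"ay":0,"az":0,"hand":0.01},{"x":0,"y":0,"z":0,"ax":0,"ay":0,"az":0,"hand":0.01}]'
python3 - <<'E'
from pole import *
p,T=tool(); pole('side'); pole('wrist')
Rt=np.c_[[.9137,.0375,.4046],[.0408,-.9992,.0004],[.4043,.0162,-.9145]]
print('rotvec',np.degrees(R.from_matrix(Rt@T.T).as_rotvec()).round(2)); print('to lifted 70mm',(np.array([.4338,.2105,.1567])-.07*Rt[:,2]-p).round(4))
E
```

```text
time: 23.1
position: [0.4045, -0.1077, 0.2441]
ee_rot: [-0.001, 0.978, -0.0, 0.209]
wrist_force: [1.1, 0.6, -1.2]
gripper_width: 0.0162
grip_force: 78.8
time: 23.9
position: [0.4041, 0.2041, 0.2442]
ee_rot: [-0.006, 0.978, 0.021, 0.209]
wrist_force: [1.6, -0.9, -1.4]
gripper_width: 0.0166
grip_force: 78.8
time: 24.7
position: [0.4044, 0.2007, 0.2438]
ee_rot: [-0.005, 0.978, 0.02, 0.209]
wrist_force: [-0.7, -0.2, -1.3]
gripper_width: 0.0165
grip_force: 78.9
t 24.7 tcp [0.4044 0.2007 0.2438] tool x [0.9118 0.0368 0.409 ] y [ 0.0412 -0.9991 -0.0021] z [ 0.4086  0.0188 -0.9125] q [ 0.59 -0.05  2.21 -0.36  0.65  2.37] F [-0.7 -0.2 -1.3]
side yaw 2.27 slope 23.78 c [0.3247 0.1979 0.24  ] ends [0.2624 0.1954 0.2125] [0.3933 0.2006 0.2702] len 0.144
wrist yaw 2.31 slope 23.73 c [0.4275 0.2    0.2859] ends [0.3441 0.1967 0.2492] [0.488  0.2025 0.3125] len 0.1609
rotvec [-0.15  0.27 -0.02]
to lifted 70mm [ 0.0011  0.0087 -0.0231]
```

```bash
python3 -m inch '[{"x":0.001,"y":0.009,"z":-0.005,"ax":0,"ay":0,"az":0,"hand":0.01},{"x":0.0015,"y":0.0095,"z":-0.015,"ax":0,"ay":0,"az":0,"hand":0.01},{"x":0.0015,"y":0.0095,"z":-0.023,"ax":0,"ay":0,"az":0,"hand":0.01},{"x":0.0015,"y":0.0095,"z":-0.023,"ax":0,"ay":0,"az":0,"hand":0.01},{"x":0.006,"y":0.0095,"z":-0.032,"ax":0,"ay":0,"az":0,"hand":0.01},{"x":0.010,"y":0.0095,"z":-0.041,"ax":0,"ay":0,"az":0,"hand":0.01},{"x":0.010,"y":0.0095,"z":-0.041,"ax":0,"ay":0,"az":0,"hand":0.01},{"x":0.010,"y":0.0095,"z":-0.041,"ax":0,"ay":0,"az":0,"hand":0.01}]'
python3 - <<'E'
from pole import *
p,T=tool(); pole('side'); pole('wrist'); print('to home',np.array([.4338,.2105,.1567])-p)
E
```

```text
time: 25.6
position: [0.4144, 0.2102, 0.2023]
ee_rot: [-0.005, 0.978, 0.02, 0.209]
wrist_force: [-0.7, -0.6, -1.5]
gripper_width: 0.0164
grip_force: 78.9
t 25.6 tcp [0.4144 0.2102 0.2023] tool x [0.9122 0.0372 0.4081] y [ 0.0414 -0.9991 -0.0014] z [ 0.4077  0.0182 -0.9129] q [ 0.59  0.05  2.23 -0.43  0.54  2.46] F [-0.7 -0.6 -1.5]
side yaw 2.07 slope 23.99 c [0.3345 0.2072 0.1984] ends [0.2732 0.205  0.1711] [0.4015 0.2097 0.2282] len 0.1421
wrist yaw 2.29 slope 23.69 c [0.4376 0.2096 0.2447] ends [0.3541 0.2063 0.2081] [0.4981 0.212  0.2713] len 0.1609
to home [ 0.01944308  0.0003385  -0.04561305]
```

```bash
python3 -m inch '[{"x":0.0025,"y":0,"z":-0.0055,"ax":0,"ay":0,"az":0,"hand":0.01},{"x":0.005,"y":0,"z":-0.0115,"ax":0,"ay":0,"az":0,"hand":0.01},{"x":0.0075,"y":0,"z":-0.017,"ax":0,"ay":0,"az":0,"hand":0.01},{"x":0.010,"y":0,"z":-0.0225,"ax":0,"ay":0,"az":0,"hand":0.01},{"x":0.0125,"y":0,"z":-0.0285,"ax":0,"ay":0,"az":0,"hand":0.01},{"x":0.015,"y":0,"z":-0.034,"ax":0,"ay":0,"az":0,"hand":0.01},{"x":0.0165,"y":0,"z":-0.0375,"ax":0,"ay":0,"az":0,"hand":0.01},{"x":0.0165,"y":0,"z":-0.0375,"ax":0,"ay":0,"az":0,"hand":0.01}]'
python3 -m inch '[{"x":0.0005,"y":0,"z":-0.0015,"ax":0,"ay":0,"az":0,"hand":0.01},{"x":0.001,"y":0,"z":-0.003,"ax":0,"ay":0,"az":0,"hand":0.01},{"x":0.0015,"y":0,"z":-0.0045,"ax":0,"ay":0,"az":0,"hand":0.01},{"x":0.0025,"y":0,"z":-0.006,"ax":0,"ay":0,"az":0,"hand":0.01},{"x":0.003,"y":0,"z":-0.007,"ax":0,"ay":0,"az":0,"hand":0.01},{"x":0.003,"y":0,"z":-0.007,"ax":0,"ay":0,"az":0,"hand":0.01},{"x":0.003,"y":0,"z":-0.007,"ax":0,"ay":0,"az":0,"hand":0.01},{"x":0.003,"y":0,"z":-0.007,"ax":0,"ay":0,"az":0,"hand":0.01}]'
python3 - <<'E'
from pole import *
p,T=tool(); pole('side'); pole('wrist'); print('to home',np.array([.4338,.2105,.1567])-p)
E
```

```text
time: 26.5
position: [0.4308, 0.2102, 0.1646]
ee_rot: [-0.005, 0.978, 0.02, 0.208]
wrist_force: [-0.4, 1.4, -1.2]
gripper_width: 0.0166
grip_force: 78.9
time: 27.3
position: [0.434, 0.2104, 0.1584]
ee_rot: [-0.005, 0.978, 0.02, 0.209]
wrist_force: [-0.8, -0.3, -1.0]
gripper_width: 0.0165
grip_force: 79.0
t 27.3 tcp [0.434  0.2104 0.1584] tool x [0.9119 0.0374 0.4087] y [ 0.0419 -0.9991 -0.0022] z [ 0.4083  0.0191 -0.9127] q [ 0.56  0.17  2.24 -0.52  0.42  2.54] F [-0.8 -0.3 -1. ]
side yaw 2.46 slope 24.03 c [0.3533 0.2073 0.154 ] ends [0.2933 0.2047 0.1273] [0.4191 0.2101 0.1834] len 0.1392
wrist yaw 2.32 slope 23.86 c [0.4571 0.2096 0.2006] ends [0.3736 0.2063 0.1637] [0.5175 0.2121 0.2274] len 0.1621
to home [-0.00016634  0.00014236 -0.00173324]
```

```bash
python3 -m inch '[{"x":0.0003,"y":0,"z":-0.0007,"ax":0,"ay":0,"az":0,"hand":0.01},{"x":0.0005,"y":0,"z":-0.0013,"ax":0,"ay":0,"az":0,"hand":0.01},{"x":0.0005,"y":0,"z":-0.0013,"ax":0,"ay":0,"az":0,"hand":0.01},{"x":0.0005,"y":0,"z":-0.0013,"ax":0,"ay":0,"az":0,"hand":0.024},{"x":0.0005,"y":0,"z":-0.0013,"ax":0,"ay":0,"az":0,"hand":0.03},{"x":0.0005,"y":0,"z":-0.0013,"ax":0,"ay":0,"az":0,"hand":0.045},{"x":0.0005,"y":0,"z":-0.0013,"ax":0,"ay":0,"az":0,"hand":0.065},{"x":0.0005,"y":0,"z":-0.0013,"ax":0,"ay":0,"az":0,"hand":0.085}]' 20
python3 -m inch '[{"x":0,"y":0,"z":0,"ax":0,"ay":0,"az":0,"hand":0.085},{"x":0,"y":0,"z":0,"ax":0,"ay":0,"az":0,"hand":0.085},{"x":0,"y":0,"z":0,"ax":0,"ay":0,"az":0,"hand":0.085},{"x":-0.004,"y":0,"z":0.009,"ax":0,"ay":0,"az":0,"hand":0.085},{"x":-0.012,"y":0,"z":0.027,"ax":0,"ay":0,"az":0,"hand":0.085},{"x":-0.020,"y":-0.001,"z":0.046,"ax":0,"ay":0,"az":0,"hand":0.085},{"x":-0.030,"y":-0.001,"z":0.07,"ax":0,"ay":0,"az":0,"hand":0.085},{"x":-0.041,"y":-0.002,"z":0.093,"ax":0,"ay":0,"az":0,"hand":0.085}]'
python3 - <<'E'
from pole import *
tool(); pole('side'); pole('wrist')
E
```

```text
time: 28.2
position: [0.4346, 0.2102, 0.1572]
ee_rot: [-0.006, 0.978, 0.02, 0.209]
wrist_force: [-0.2, 0.0, -0.3]
gripper_width: 0.0723
grip_force: 0.0
time: 29.0
position: [0.3927, 0.2082, 0.2516]
ee_rot: [-0.006, 0.978, 0.02, 0.208]
wrist_force: [1.2, 0.3, 0.9]
gripper_width: 0.0851
grip_force: 0.0
t 29.0 tcp [0.3927 0.2082 0.2516] tool x [0.9122 0.0376 0.408 ] y [ 0.0425 -0.9991 -0.0028] z [ 0.4075  0.0199 -0.913 ] q [ 0.62 -0.07  2.21 -0.36  0.68  2.4 ] F [1.2 0.3 0.9]
side yaw 2.08 slope 23.87 c [0.3721 0.208  0.1619] ends [0.2936 0.2051 0.1271] [0.4538 0.2109 0.198 ] len 0.1786
wrist yaw 2.37 slope 24.06 c [0.4229 0.2081 0.1851] ends [0.2975 0.2029 0.1291] [0.5175 0.212  0.2274] len 0.2469
```

```bash
python3 -m inch '[{"x":-0.01,"y":-0.02,"z":0.03,"ax":0,"ay":0,"az":0,"hand":0.085},{"x":-0.02,"y":-0.06,"z":0.06,"ax":0,"ay":0,"az":0,"hand":0.085},{"x":-0.02,"y":-0.1,"z":0.09,"ax":0,"ay":0,"az":0,"hand":0.085},{"x":-0.02,"y":-0.14,"z":0.12,"ax":0,"ay":0,"az":0,"hand":0.085},{"x":-0.02,"y":-0.17,"z":0.13,"ax":0,"ay":0,"az":0,"hand":0.085},{"x":-0.02,"y":-0.17,"z":0.13,"ax":0,"ay":0,"az":0,"hand":0.085},{"x":-0.02,"y":-0.17,"z":0.13,"ax":0,"ay":0,"az":0,"hand":0.085},{"x":-0.02,"y":-0.17,"z":0.13,"ax":0,"ay":0,"az":0,"hand":0.085}]'
python3 fit.py; python3 - <<'E'
from pole import *
pole('side')
for n in('scene','side'):
    im,P=cloud(n)
    m=((P[...,2]>.018)&(P[...,2]<.14)&(P[...,0]>.2)&(P[...,0]<.64)&(P[...,1]>-.45)&(P[...,1]<.15)).astype(np.uint8)
    k,l,st,ce=cv2.connectedComponentsWithStats(m)
    for i in range(1,k):
        if st[i,4]>40: Q=P[l==i]; print(n,ce[i].round(),st[i,4],np.percentile(Q,[3,97],axis=0).round(3).tolist())
E
```

```text
time: 29.9
position: [0.3731, 0.0388, 0.3791]
ee_rot: [-0.006, 0.978, 0.021, 0.208]
wrist_force: [0.3, 0.4, -0.1]
gripper_width: 0.0851
grip_force: 0.0
t 29.9 tcp [0.3731 0.0388 0.3791] tool x [0.9128 0.0381 0.4065] y [ 0.0429 -0.9991 -0.0025] z [ 0.406   0.0197 -0.9136] q [ 0.08 -0.41  2.14 -0.02  1.    1.62] F [ 0.3  0.4 -0.1]
flap slope from level deg 4.51 z at hinge 0.2396 2785 V [110. 188. 178.]
side yaw 2.11 slope 24.08 c [0.4017 0.2091 0.1751] ends [0.2933 0.2051 0.1266] [0.5165 0.2134 0.2264] len 0.2455
scene [315. 113.] 69 [[0.549, -0.449, 0.021], [0.564, -0.443, 0.134]]
scene [348. 139.] 279 [[0.359, -0.448, 0.022], [0.431, -0.414, 0.084]]
scene [294. 165.] 554 [[0.463, -0.28, 0.019], [0.565, -0.199, 0.03]]
scene [280. 220.] 241 [[0.412, -0.035, 0.023], [0.456, 0.005, 0.125]]
side [265. 204.] 149 [[0.618, -0.106, 0.02], [0.639, -0.07, 0.064]]
side [322. 220.] 658 [[0.456, -0.281, 0.02], [0.563, -0.199, 0.03]]
side [239. 215.] 61 [[0.631, -0.027, 0.019], [0.639, 0.036, 0.029]]
side [394. 229.] 103 [[0.357, -0.442, 0.02], [0.418, -0.418, 0.043]]
side [270. 249.] 506 [[0.407, -0.039, 0.023], [0.449, 0.004, 0.125]]
```

Everything is where it was, the pole is home and the flap is on its stop. Handing in.

```bash
python3 -c "
from h import *
print(bot.sign_off())"
```

```text
the job is handed in; nothing more can be done
None
```

The blue flap is down, eased slowly and resting on its stop by my measurement. The pole is unhooked and back in its rest where I found it, with the gripper clear. The tower, house, foam slab, jar and bark have not moved; I did not re-measure the grey flap, glue gun or steel rule. I handed the job in at about 30 s.

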